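# Load the blood-tube rocker and start it

### The job

Swing the rocker's hold-down bar well up and back, then take every slim full-length tube (100 mm long, three to five of them) out of the crate and lay each fully down in a cradle of its own on the rocker, centred on the two combs, with its cap towards the side of the start button. When all are seated, shut the hold-down bar fully over them, and then press the start button right down and let it go. Leave the stubby tubes and the jar in the crate and the other things on the bench where they are.

Things in the scene. Friction and masses are not known exactly. Their poses are not given: they have to be found in the camera images.
- tube0_mid (a point): Capped sample tube 0, loose, starts lying in the crate (None if absent from this run: 3 to 5 of the five are there). 100 mm long over all: round white barrel 13 mm in diameter with a rounded end, red square-sided cap 17 x 17 x 18 mm at the other end. The point is the middle of its length, on its axis; x axis points along it to the cap; it balances there. About 20 g.
- tube1_mid (a point): Tube 1, like tube 0: point at the middle of its length on its axis, x axis towards its cap; may be absent.
- tube2_mid (a point): Tube 2, like tube 0: point at the middle of its length on its axis, x axis towards its cap; may be absent.
- tube3_mid (a point): Tube 3, like tube 0: point at the middle of its length on its axis, x axis towards its cap; may be absent.
- tube4_mid (a point): Tube 4, like tube 0: point at the middle of its length on its axis, x axis towards its cap; may be absent.
- stub0_mid (a point): Stubby tube, 50 mm long, 16 mm in diameter, red square cap 19 mm, lies in the crate; not wanted, stays in the crate. The point is the middle of its length, x axis towards the cap.
- stub1_mid (a point): Stubby tube, 50 mm long, 16 mm in diameter, red square cap 19 mm, lies in the crate; not wanted, stays in the crate. The point is the middle of its length, x axis towards the cap.
- jar_mid (a point): Small jar, 28 mm in diameter, 34 mm high, standing in the crate; not wanted, stays in the crate. The point is half-way up.
- crate: Fixed shallow grey crate, 250 (its x) x 300 (its y) x 30 mm high outside, walls and floor 4 mm thick. Origin at the centre of its underside. The tubes lie roughly along its x, caps either way, about 50 mm apart.
- rocker: Fixed tube rocker: white housing, 34 mm high, 290 mm wide (its y), x = -110 to +85 mm. Two aluminium combs on it (6 mm thick, at x = -22 and +22 mm, 38 mm free between for fingers) with five 90-degree V notches, 22 mm deep, 48 mm apart in y, form five cradles along x. Lips 60 mm high (from the bench) at x = -60 and +60 mm, 4 mm thick, close their ends. Button side: its -x side. Origin: centre of its underside.
- cradle0 (a point): Cradle 0 (-96 mm along the rocker's y): where the middle of a seated tube's axis lies, 55 mm above the bench, half-way between the combs; x axis is the rocker's x (away from the button side). A seated tube's cap hangs free beyond the comb (7 mm to spare lengthwise). Neighbouring tubes leave 35 mm between barrels, so let go with a small opening.
- cradle1 (a point): Cradle 1 (-48 mm along the rocker's y): where the middle of a seated tube's axis lies, 55 mm above the bench, half-way between the combs; x axis is the rocker's x (away from the button side). A seated tube's cap hangs free beyond the comb (7 mm to spare lengthwise). Neighbouring tubes leave 35 mm between barrels, so let go with a small opening.
- cradle2 (a point): Cradle 2 (+0 mm along the rocker's y): where the middle of a seated tube's axis lies, 55 mm above the bench, half-way between the combs; x axis is the rocker's x (away from the button side). A seated tube's cap hangs free beyond the comb (7 mm to spare lengthwise). Neighbouring tubes leave 35 mm between barrels, so let go with a small opening.
- cradle3 (a point): Cradle 3 (+48 mm along the rocker's y): where the middle of a seated tube's axis lies, 55 mm above the bench, half-way between the combs; x axis is the rocker's x (away from the button side). A seated tube's cap hangs free beyond the comb (7 mm to spare lengthwise). Neighbouring tubes leave 35 mm between barrels, so let go with a small opening.
- cradle4 (a point): Cradle 4 (+96 mm along the rocker's y): where the middle of a seated tube's axis lies, 55 mm above the bench, half-way between the combs; x axis is the rocker's x (away from the button side). A seated tube's cap hangs free beyond the comb (7 mm to spare lengthwise). Neighbouring tubes leave 35 mm between barrels, so let go with a small opening.
- bail (a joint): Hold-down bar of the rocker, rad: 0 = shut (lies across the middles of the tubes, 3 mm above them), 1.6 = fully up. Hinge axis along the rocker's y, at x = +65, z = 69 mm in the rocker's frame; it swings up, then away from the button. Stiff hinge: stays where it is left, about 3 N at the grip.
- bail_grip (a point): Middle of the raised grip of the hold-down bar: a round steel rod of 8 mm diameter along the rocker's y, 60 mm free between its legs. When shut it lies 65 mm from the hinge towards the button side and 30 mm above the hinge; it turns with the bar.
- start (a joint): Start button of the rocker, m pressed down: 0 up, 0.006 fully down; springs back; about 5 N.
- start_top (a point): Centre of the top of the grey round start button (26 mm across, in a black base), on top of the housing near its -x edge; pressed straight down.
- spray: White bottle, 56 mm across, 150 mm high; a bystander on the bench, not to be disturbed. Origin at the centre of its underside.
- tape: Roll of paper tape, 80 mm across, 19 mm high; a bystander on the bench, not to be disturbed. Origin at the centre of its underside.
- gluestick: Yellow glue stick standing upright, 28 mm across, 55 mm high; a bystander on the bench, not to be disturbed. Origin at the centre of its underside.
- cup: Blue cup, 70 mm across, 80 mm high; a bystander on the bench, not to be disturbed. Origin at the centre of its underside.
- carton: Small carton, 90 x 120 x 70 mm; a bystander on the bench, not to be disturbed. Origin at the centre of its underside.
Mind the look-alikes: they are no part of the job. What is shaped like the part that bears tube0_mid but yellow is not meant.

How it is judged:
By the outcome, as a careful person would: the job done as asked, in the order asked, and still so for the second after the job is handed in, with the robot touching nothing.
Of tube0, tube1, tube2, tube3, tube4 only 3 to 5 are there at a start; the rules pass over those that are not, and their reading is None.
At some moment in a run one of tube0, tube1, tube2, tube3, tube4 may be knocked a few centimetres aside while the robot is not near it.
Once in a run the grip may slacken for a moment while it holds something.
It also fails if it takes over 210 s, if anything falls off the work surface, if the arm or the gripper's body presses on something with over 40 N, if the wrist force passes 120 N, or if a joint passes its speed limit or range.

### The arm

A 7-joint arm with a two-finger parallel gripper is mounted at the origin on the work surface. World frame = base frame: x ahead of the robot, y to its left, z up, the work surface at z = 0. Lengths are in m, angles in rad, forces in N, time in s.
With the tool pointing down it reaches from about 0.4 to 0.85 m from the base axis. Payload 4.5 kg.
Tool frame: the origin (TCP) lies on the centre line of the jaws, within the pads' length; the fingertips stand 8 mm ahead of it and the grasp point (between the pads) lies 11 mm behind it; z points along the fingers, x is the direction in which the jaws open and shut, and the axes are right-handed (so a half turn about z gives the same grasp; the last joint's range is limited). The gripper opens to 88 mm and grips with 3 to 60 N. Pads are 18 mm wide; open, the fingers measure 123 mm over their backs; the gripper's body (75 mm by 187 mm) begins 45 mm behind the grasp point.
Start: joints at [-1.07, 0.689, -0.195, 1.565, 0.157, 0.902, -0.215], TCP at [0.281, 0.558, 0.247] pointing down, gripper open.
Joint ranges: [-3.01, 3.01], [-0.46, 2.08], [-1.47, 1.51], [0.13, 2.56], [-1, 4.14], [0.04, 2.09], [-2.66, 2.66]. Speed limits (rad/s): [2.57, 2.57, 3.14, 3.14, 3.14, 3.14, 3.14].

### API

Orientations are given as a unit quaternion [x, y, z, w].
In Python, from plant import get_state, snapshot, finish_job, boxes_of, pinpoint gives the robot as it stands.
- The arm moves only by the shell command python3 -m creep 'ROWS' [FORCE]. ROWS is JSON, a list of rows, each an object with "hand": the finger opening in m, from 0 to 0.0881; "slide": the shift along the tool's x, y, z in m, a list of three; "turn": the turn about the tool's z in degrees. A call has 1 to 5 rows; each row shifts and turns the commanded pose from where the row before left it, along the tool's axes as they then stand; what a row does not reach is not made up. A row lasts 1/8 s, in which the tool goes at most 62.5 mm and 10.7 degrees, less where a joint would pass 70% of its speed; a pose out of reach is approached as far as the arm can. A call is refused whole if a number of a shift passes 0.0625 or a number of a turn 10.7, either way. A call with a gripper value outside its range is refused whole. The fingers move at their own pace and stop on an object; FORCE is the grip in N (left out, the last holds). Time passes only in rows, so rows that do not move let the fingers close. It gives the time, the measured TCP pose, the force and the opening at its end, in the units of the state.
- get_state(): the state, without advancing time (a new reading comes with each control period).
- snapshot(name): name is "scene" or "top"; returns a dict with "frame" (480x640x3 uint8, red, green, blue), "depth" (480x640 float32, m along the optical axis (not along the pixel's ray), 0 where there is no reading), "mtx" (3x3 intrinsics, pixels), "k1" (the pictures are not rectified: a ray, as slopes to the right and down, at radius r is drawn at 1 + k1 r^2 times it, then the intrinsics apply), "camera_from_world" (4x4, takes a point from world to camera coordinates). Camera axes: x right, y down, z forward; pixel columns grow to the right and rows downward; lengths in m; the calibration is good to about 2 mm. A picture is of the moment at which its call begins.
- finish_job(): hands the job in, once; it reports no verdict.
Trained networks look in a picture, given as the dict that the camera call returned (one of the last four; its "shot" number tells which), for a name from the list of things; names that differ only in an ending like _2 or _b are one class to them, and where a whole thing is asked for, a point or a joint stands for the part that bears it (a point fixed in the world has none). Each returns a list of dicts, best first, with "conf" (0 to 1); they miss things now and then, are a little off and sometimes report something else, mostly with a low value. They report only what shows in the picture. A call takes as long as a camera call. They do not tell look-alikes from the thing itself.
- boxes_of(target, picture): "uv" ([column, row] in pixels, amid what is visible of it).
- pinpoint(target, picture): "uv" ([column, row] in pixels: a listed point, or the origin of a listed thing).
The state is a dict: "clock": time; "q": joint angles; "qd": joint speeds; "joint_torque": joint torques, N m; "tool_pos": TCP position; "eef_rot": TCP orientation; "contact_force": force on the tool from outside, world axes, zero at the start; "moment": the same for the moment, N m; "opening": opening from 0.0 (shut) to 1.0 (fully open).
Only numpy, scipy, OpenCV 4.12 (cv2) and the standard library are available. Lean on these libraries where they do the work, as an engineer would, in place of code of your own. Each camera call takes 0.05 s, during which the arm holds its last target.

## Working session

There is one attempt and no reset: what is moved stays moved. The work goes in short steps, Python scripts to look and compute and a shell command to move; the robot and the scene stay as the last step left them, time stands still between calls to the robot, and variables do not carry over. Pictures are saved under pics/ and viewed, and the job is handed in when it is done.

```bash
ls; mkdir -p pics; cat > h.py <<'E'
import numpy as np,cv2
from plant import get_state, snapshot, finish_job, boxes_of, pinpoint
def save(s,n): cv2.imwrite('pics/'+n,s['frame'][:,:,::-1])
def ray(s,uv):
    K=s['mtx'];k=s['k1']
    d=np.array([(uv[0]-K[0,2])/K[0,0],(uv[1]-K[1,2])/K[1,1]]);p=d.copy()
    for _ in range(20): p=d/(1+k*(p@p))
    return np.array([p[0],p[1],1.])
def atz(s,uv,z):
    T=np.linalg.inv(s['camera_from_world']);r=T[:3,:3]@ray(s,uv);o=T[:3,3]
    return o+r*(z-o[2])/r[2]
def dep(s,uv):
    u,v=int(round(uv[0])),int(round(uv[1]))
    w=s['depth'][max(0,v-1):v+2,max(0,u-1):u+2];w=w[w>0]
    if len(w)==0:return None
    T=np.linalg.inv(s['camera_from_world']);return (T@np.append(ray(s,uv)*np.median(w),1))[:3]
def proj(s,P):
    c=(s['camera_from_world']@np.append(P,1));x=c[:2]/c[2];x=x*(1+s['k1']*(x@x))
    return s['mtx'][:2,:2]@x+s['mtx'][:2,2]
E
python3 - <<'E'
from h import *
st=get_state();print(st)
for n in('scene','top'):
    s=snapshot(n);save(s,n+'0.png')
    print(n,np.linalg.inv(s['camera_from_world'])[:3,3].round(3),s['mtx'][0,0],s['k1'])
    for t in['tube0_mid','stub0_mid','jar_mid','crate','rocker','cradle0','cradle2','cradle4','bail_grip','start_top','spray','tape','gluestick','cup','carton']:
        print(t,[(np.round(d['uv']).astype(int).tolist(),round(d['conf'],2)) for d in pinpoint(t,s)])
E
```

```text
pics
{'clock': 0.0, 'q': array([-1.07020224,  0.68997576, -0.19449319,  1.56635603,  0.15730946,
        0.90248125, -0.21512688]), 'qd': array([-6.07180196e-04,  4.98417917e-04,  4.19236248e-04,  9.29939744e-04,
        2.58764713e-03, -1.98557557e-04, -8.28866043e-05]), 'joint_torque': array([-3.70620965e-04, -5.27556860e+01, -1.26716405e+00, -1.53437752e+01,
       -5.27710444e-02,  6.32813302e-03,  1.67391531e-04]), 'tool_pos': array([0.28104252, 0.55755388, 0.24591143]), 'eef_rot': array([ 8.51463699e-01,  5.24412750e-01, -7.36104250e-04,  5.42815927e-04]), 'contact_force': array([-0.05655286, -0.27951713,  1.20311154]), 'moment': array([ 0.03013025, -0.00016826, -0.0045186 ]), 'opening': 1.0005641975623645}
scene [ 1.581 -0.417  0.88 ] 608.5531102383891 -0.03458947810792463
tube0_mid [([272, 314], 0.74), ([213, 381], 0.64), ([314, 247], 0.62), ([255, 282], 0.32)]
stub0_mid [([277, 278], 0.48), ([293, 303], 0.48)]
jar_mid [([243, 312], 0.67), ([312, 247], 0.24)]
crate [([251, 302], 0.92), ([444, 244], 0.42), ([277, 279], 0.23)]
rocker [([418, 265], 0.84)]
cradle0 [([441, 245], 0
[... 773 characters left out ...]
([278, 224], 0.37)]
crate [([384, 223], 0.79), ([261, 223], 0.51)]
rocker []
cradle0 [([262, 222], 0.87), ([280, 226], 0.69), ([244, 221], 0.64), ([210, 216], 0.63), ([230, 220], 0.6), ([359, 205], 0.19)]
cradle2 [([262, 222], 0.87), ([280, 226], 0.69), ([244, 221], 0.64), ([210, 216], 0.63), ([230, 220], 0.6), ([359, 205], 0.19)]
cradle4 [([262, 222], 0.87), ([280, 226], 0.69), ([244, 221], 0.64), ([210, 216], 0.63), ([230, 220], 0.6), ([359, 205], 0.19)]
bail_grip [([242, 218], 0.81)]
start_top [([393, 204], 0.71), ([269, 257], 0.58)]
spray [([197, 309], 0.7), ([465, 293], 0.62)]
tape [([200, 309], 0.82)]
gluestick []
cup [([155, 260], 0.76), ([250, 226], 0.32)]
carton [([484, 256], 0.73)]
```

```bash
python3 - <<'E'
import cv2
a=cv2.imread('pics/top0.png');cv2.imwrite('pics/top0z.png',cv2.resize(a[120:330,120:520],None,fx=2,fy=2,interpolation=cv2.INTER_CUBIC))
a=cv2.imread('pics/scene0.png');cv2.imwrite('pics/scene0z.png',cv2.resize(a[170:420,80:510],None,fx=1.8,fy=1.8,interpolation=cv2.INTER_CUBIC))
E
```

```text
(no output)
```

View pics/top0z.png

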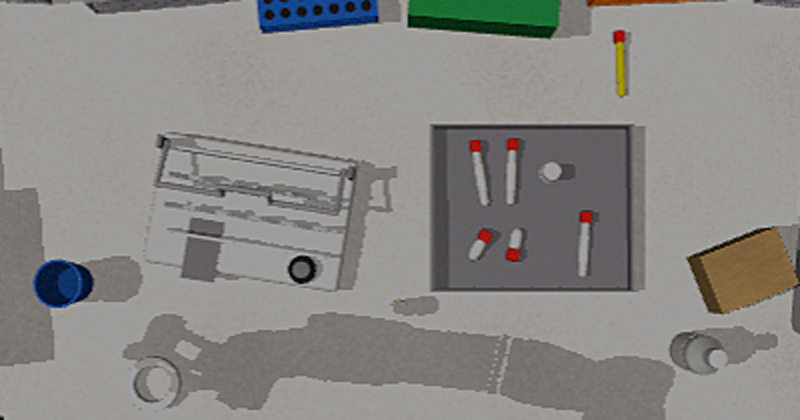

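View pics/scene0z.png

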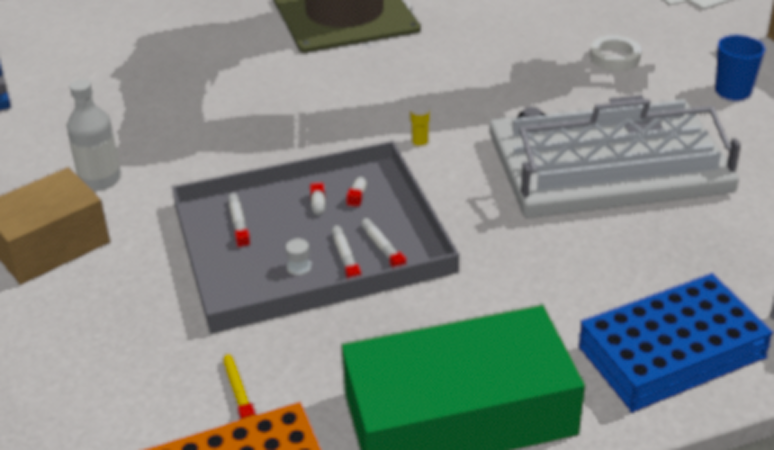

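```bash
cat >> h.py <<'E'
def cloud(s):
    h,w=s['depth'].shape;v,u=np.mgrid[:h,:w].astype(float)
    K=s['mtx'];d=np.stack([(u-K[0,2])/K[0,0],(v-K[1,2])/K[1,1]],-1);p=d.copy()
    for _ in range(10): p=d/(1+s['k1']*(p**2).sum(-1,keepdims=True))
    P=np.concatenate([p,np.ones((h,w,1))],-1)*s['depth'][...,None]
    T=np.linalg.inv(s['camera_from_world']);W=P@T[:3,:3].T+T[:3,3];W[s['depth']<=0]=np.nan
    return W
def rect(m,W,xy=True):
    p=W[m][:,:2].astype(np.float32);r=cv2.minAreaRect(p);return r
def tubes(s,zc=None):
    """red caps & barrels in the top picture"""
    W=cloud(s);f=s['frame'].astype(int)
    red=(f[...,0]>120)&(f[...,1]<70)&(f[...,2]<70)
    n,l,stt,c=cv2.connectedComponentsWithStats(red.astype(np.uint8),connectivity=8)
    return [(c[i],stt[i,4],W[l==i]) for i in range(1,n) if stt[i,4]>=8],W
E
python3 - <<'E'
from h import *
s=snapshot('top');np.save('/tmp/a.npy',s['frame']);W=cloud(s)
c,_=tubes(s)
for a in c: print(a[0].round(1),a[1],np.nanmedian(a[2],0).round(3),atz(s,a[0],.02).round(3))
def roi(u0,u1,v0,v1):
    m=np.zeros((480,640),bool);m[v0:v1,u0:u1]=1;return m
R=roi(185,310,175,275)
m=R&(W[...,2]>.027)&(W[...,2]<.041)
print('housing',m.sum(),rect(m,W))
m=R&(W[...,2]>.050)
print('high',m.sum(),rect(m,W)); 
C=roi(330,445,178,270);m=C&(W[...,2]>.022)&(W[...,2]<.04);print('crate',m.sum(),rect(m,W),np.nanmedian(W[C][:,2]))
for uv in [(269,257),(242,218)]: print(uv,dep(s,uv),atz(s,uv,.04))
for z0,z1 in[(.05,.06),(.06,.07),(.07,.08),(.08,.1),(.1,.12),(.12,.2)]:
    m=R&(W[...,2]>=z0)&(W[...,2]<z1);print(z0,m.sum(),W[m].mean(0).round(3) if m.any() else '')
cv2.imwrite('pics/rz.png',cv2.resize(s['frame'][175:275,185:310,::-1],None,fx=6,fy=6,interpolation=cv2.INTER_CUBIC))
z=np.nan_to_num(W[175:275,185:310,2]);cv2.imwrite('pics/rzd.png',cv2.resize(cv2.applyColorMap(np.clip(z*1700,0,255).astype(np.uint8),cv2.COLORMAP_JET),None,fx=6,fy=6,interpolation=cv2.INTER_NEAREST))
E
```

```text
[220.9  83.5] 27 [0.942 0.279 0.077] [0.962 0.291 0.02 ]
[204.5  85. ] 26 [0.937 0.326 0.08 ] [0.957 0.34  0.02 ]
[212.7  84.1] 26 [0.94  0.302 0.078] [0.96  0.315 0.02 ]
[522.5  85.2] 26 [ 0.941 -0.594  0.079] [ 0.961 -0.619  0.02 ]
[179.2  87.3] 25 [0.931 0.4   0.078] [0.95  0.415 0.02 ]
[187.6  86.6] 27 [0.932 0.375 0.079] [0.952 0.39  0.02 ]
[530.5  86. ] 26 [ 0.939 -0.618  0.078] [ 0.958 -0.643  0.02 ]
[539.   86.9] 23 [ 0.936 -0.643  0.077] [ 0.956 -0.668  0.02 ]
[171.1  88.1] 22 [0.928 0.422 0.078] [0.947 0.439 0.02 ]
[555.3  88.7] 26 [ 0.931 -0.688  0.079] [ 0.95  -0.718  0.02 ]
[563.7  89.4] 27 [ 0.929 -0.714  0.076] [ 0.948 -0.743  0.02 ]
[221.7  91.7] 26 [0.918 0.276 0.078] [0.937 0.288 0.02 ]
[412.3  91.3] 9 [ 0.946 -0.288  0.005] [ 0.941 -0.286  0.02 ]
[571.9  90.3] 25 [ 0.927 -0.738  0.077] [ 0.946 -0.767  0.02 ]
[213.3  92.4] 27 [0.917 0.301 0.077] [0.935 0.313 0.02 ]
[513.5  92.4] 28 [ 0.92  -0.569  0.077] [ 0.939 -0.591  0.02 ]
[529.7  94.2] 26 [ 0.915 -0.615  0.077] [ 0.933 -0.64   0.02 ]
[180.1  95.5] 27 [0.907 0.396 0.079] [0.925 0.412 0.02 ]
[188.4  95. ] 25 [0.9
[... 2414 characters left out ...]
sing 5025 ((0.5274384021759033, 0.21492986381053925), (0.292148619890213, 0.20984654128551483), 80.8281021118164)
high 1053 ((0.5322731137275696, 0.21527916193008423), (0.2894091010093689, 0.17629635334014893), 80.72371673583984)
crate 646 ((0.5419458746910095, -0.20489585399627686), (0.2476048618555069, 0.2994860112667084), 0.09006991982460022) 0.002702858255721141
(269, 257) [0.44134185 0.13982659 0.05345781] [0.44129654 0.1411106  0.04      ]
(242, 218) [0.55619668 0.22228372 0.03161035] [0.55557789 0.22103078 0.04      ]
0.05 403 [0.537 0.198 0.055]
0.06 215 [0.549 0.218 0.064]
0.07 88 [0.6   0.215 0.075]
0.08 258 [0.556 0.21  0.089]
0.1 67 [0.557 0.207 0.115]
0.12 22 [0.559 0.21  0.123]
```

View pics/rz.png

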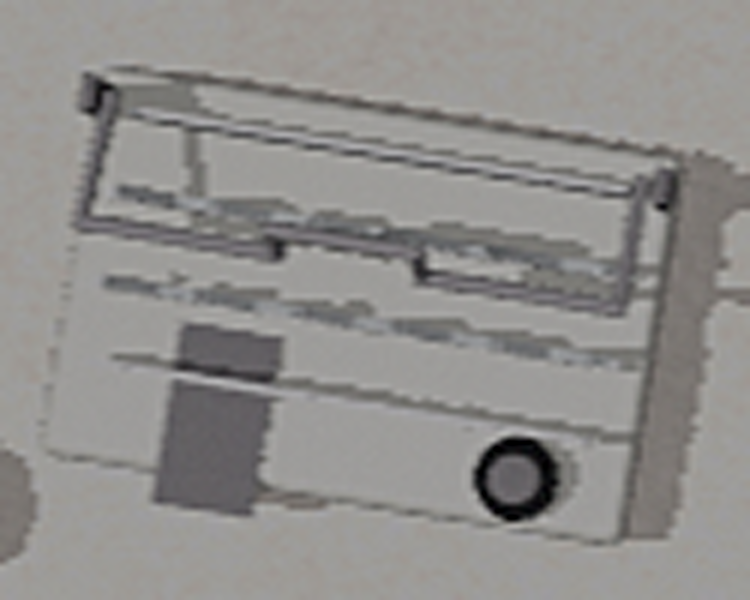

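View pics/rzd.png

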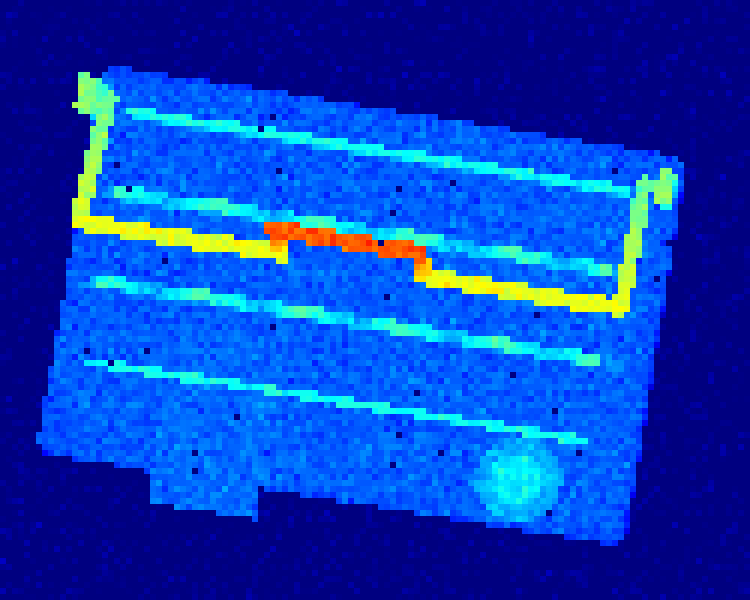

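```bash
python3 - <<'E'
from h import *
Ws=[cloud(snapshot('top')) for _ in range(4)];W=np.nanmean(Ws,0)
V,U=np.mgrid[:480,:640]
R=(U>185)&(U<312)&(V>175)&(V<276)
m=R&(W[...,2]>.046)&(W[...,2]<.066)
P=W[m]
from scipy.optimize import minimize
def f(p):
    a=p[2];q=P[:,:2]-p[:2];x=q@[np.cos(a),np.sin(a)]
    e=np.min(np.abs(x[:,None]-np.array([-60,-22,22,60])/1e3),1);return np.mean(np.minimum(e,.006)**2)
best=min((minimize(f,[.5324+d,.2153,np.radians(-9.2+da)],method='Nelder-Mead') for d in np.arange(-.012,.013,.004) for da in(-.5,0,.5)),key=lambda r:r.fun)
print(best.x,np.degrees(best.x[2]),best.fun**.5)
a=best.x[2];c=best.x[:2]
ex=np.array([np.cos(a),np.sin(a)]);ey=np.array([-ex[1],ex[0]])
m=R&(W[...,2]>.027)&(W[...,2]<.041);q=W[m][:,:2]-c
print('housing x',np.percentile(q@ex,[0,.5,99.5,100]).round(4),'y',np.percentile(q@ey,[0,.5,50,99.5,100]).round(4))
x=q@ex;y=q@ey;sel=(y>-.1)&(y<.0);print('x edges',x[sel].min(),x[sel].max())
sel=(abs(x)<.06);print('y edges',np.sort(y[sel])[[0,20,-20,-1]])
m=R&(W[...,2]>.046)&(W[...,2]<.066)
x=(W[m][:,:2]-c)@ex;y=(W[m][:,:2]-c)@ey
for k in(-60,-22,22,60):
    s2=abs(x-k/1e3)<.006;print(k,s2.sum(),x[s2].mean().round(4),y[s2].min().round(4),y[s2].max().round(4))
for z0,z1 in((.075,.084),(.084,.1),(.108,.14)):
    m=R&(W[...,2]>z0)&(W[...,2]<z1);x=(W[m][:,:2]-c)@ex;y=(W[m][:,:2]-c)@ey
    print(z0,np.median(x),y.min(),y.max(),np.median(y),np.median(W[m][:,2]),np.median(W[m],0))
# button
m=(R&(W[...,2]>.042)&(np.hypot(W[...,0]-.441,W[...,1]-.14)<.02));print('btn',np.median(W[m],0),W[m].mean(0),m.sum())
E
```

```text
[ 0.54648538  0.20746472 -0.15694738] -8.992422431839584 0.0027560258986746053
housing x [-0.1249 -0.1205  0.0837  0.085 ] y [-0.1415 -0.1401  0.0103  0.1477  0.1506]
x edges -0.10975095360964623 0.08482884628805153
y edges [-0.14146225 -0.13996617  0.14711483  0.15062866]
-60 120 -0.0614 -0.1167 0.1261
-22 155 -0.022 -0.116 0.1259
22 147 0.0221 -0.1154 0.1242
60 151 0.0611 -0.1386 0.1452
0.075 0.04371029053975803 -0.13911136425373738 0.14726291550959925 -0.12236338700795303 0.07873528564154075 [0.59050366 0.08104331 0.07873529]
0.084 0.0035015214154535063 -0.12910801255864296 0.13835272054181535 0.03542875397447605 0.09020929476627537 [0.55412025 0.24245099 0.09020929]
0.108 0.011920289399210734 -0.033210535811088945 0.04086578134403131 0.0035910035297810144 0.11888998923111185 [0.55826493 0.20935413 0.11888999]
btn [0.44425351 0.13698698 0.05201674] [0.44460806 0.13793249 0.05027104] 107
```

```bash
cat >> h.py <<'E'
C=np.array([.5472,.2119]);A=np.radians(-9.0)
EX=np.array([np.cos(A),np.sin(A)]);EY=np.array([-EX[1],EX[0]])
def rk(x,y): return C+x*EX+y*EY
from scipy.spatial.transform import Rotation as Ro
def go(xyz,psi=None):
    st=get_state();R=Ro.from_quat(st['eef_rot']);M=R.as_matrix()
    p=np.degrees(np.arctan2(M[1,0],M[0,0]));tr=0
    if psi is not None: tr=-((psi-p+180)%360-180)
    d=M.T@(np.array(xyz)-st['tool_pos'])
    print('t',round(st['clock'],2),'pos',st['tool_pos'].round(4),'psi',round(p,2),'slide(mm, now)',(d*1e3).round(1),'turn',round(tr,1),'tilt',M[2,:2].round(4))
    a=np.radians(psi if psi is not None else p)
    M2=np.array([[np.cos(a),np.sin(a),0],[np.sin(a),-np.cos(a),0],[0,0,-1]])
    print('slide after turn',(M2.T@(np.array(xyz)-st['tool_pos'])*1e3).round(1))
E
python3 -m creep '[{"turn":10,"hand":0.04},{"turn":10},{"turn":10},{"turn":10},{"turn":10}]' 20
python3 -m creep '[{"turn":10,"hand":0.04},{"turn":10},{"turn":2.2},{}]' 20
python3 -c "
from h import *
print(rk(.0119,0));go([.559,.210,.20],-9)"
```

```text
[0.55895349 0.21003843]
t 1.85 pos [0.2813 0.5582 0.2467] psi 63.25 slide(mm, now) [-185.9  404.7   46.7] turn 72.3 tilt [ 0. -0.]
slide after turn [328.8 300.4  46.7]$[0]: bad value
$[0]: bad value
```

```bash
python3 -m creep '[{"turn":10,"hand":0.04,"slide":[0,0,0]},{"turn":10,"hand":0.04,"slide":[0,0,0]},{"turn":10,"hand":0.04,"slide":[0,0,0]},{"turn":10,"hand":0.04,"slide":[0,0,0]},{"turn":10,"hand":0.04,"slide":[0,0,0]}]' 20
python3 -m creep '[{"turn":10,"hand":0.04,"slide":[0,0,0]},{"turn":10,"hand":0.04,"slide":[0,0,0]},{"turn":2.2,"hand":0.04,"slide":[0,0,0]}]' 20
python3 -c "
from h import *
go([.559,.210,.20],-9)"
```

```text
clock: 2.48
tool_pos: [0.2812, 0.5582, 0.2468]
eef_rot: [0.994, 0.113, -0.0, -0.0]
contact_force: [0.3, -0.1, -0.2]
opening: 0.463
clock: 2.85
tool_pos: [0.2811, 0.5582, 0.2467]
eef_rot: [0.997, -0.078, 0.0, 0.0]
contact_force: [0.0, 0.9, 0.2]
opening: 0.454
t 2.85 pos [0.2811 0.5582 0.2467] psi -8.94 slide(mm, now) [328.7 300.8  46.8] turn 0.1 tilt [0.0002 0.0001]
slide after turn [329.  300.5  46.7]
```

```bash
python3 -m creep '[{"turn":0,"hand":0.04,"slide":[0.041,0.0375,0]},{"turn":0,"hand":0.04,"slide":[0.041,0.0375,0]},{"turn":0,"hand":0.04,"slide":[0.041,0.0375,0]},{"turn":0,"hand":0.04,"slide":[0.041,0.0375,0]}]'
python3 -m creep '[{"turn":0,"hand":0.04,"slide":[0.041,0.0375,0]},{"turn":0,"hand":0.04,"slide":[0.041,0.0375,0]},{"turn":0,"hand":0.04,"slide":[0.041,0.0375,0]},{"turn":0,"hand":0.04,"slide":[0.041,0.0375,0]},{"turn":0,"hand":0.04,"slide":[0,0,0.03]}]'
python3 -c "
from h import *
go([.559,.210,.106],-9)
s=snapshot('scene');cv2.imwrite('pics/b0.png',cv2.resize(s['frame'][120:320,300:520,::-1],None,fx=3,fy=3))"
```

```text
clock: 3.35
tool_pos: [0.4209, 0.3832, 0.2469]
eef_rot: [0.997, -0.077, 0.0, -0.0]
contact_force: [0.8, 0.9, -1.0]
opening: 0.458
clock: 3.98
tool_pos: [0.564, 0.205, 0.2186]
eef_rot: [0.997, -0.082, 0.004, 0.0]
contact_force: [-0.2, 0.2, -1.2]
opening: 0.452
t 3.98 pos [0.564  0.205  0.2186] psi -9.36 slide(mm, now) [ -6.7  -4.1 112.5] turn -0.4 tilt [ 0.0083 -0.0003]
slide after turn [ -5.8  -4.2 112.6]
```

View pics/b0.png

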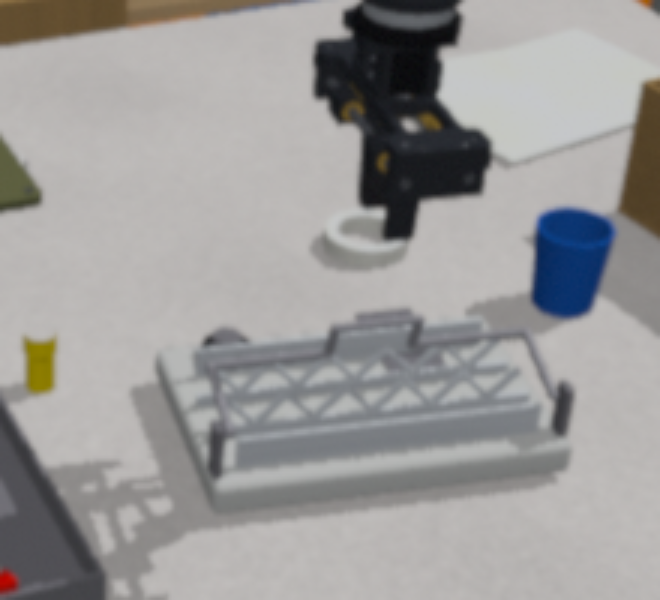

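```bash
python3 -m creep '[{"turn":0,"hand":0.04,"slide":[0,0,0.04]},{"turn":0,"hand":0.04,"slide":[0,0,0]},{"turn":0,"hand":0.04,"slide":[0,0,0]}]'
python3 -c "
from h import *
go([.559,.210,.108],-9)"
```

```text
clock: 4.4
tool_pos: [0.559, 0.2116, 0.1779]
eef_rot: [0.997, -0.077, 0.001, -0.0]
contact_force: [0.0, -0.3, 0.1]
opening: 0.455
t 4.4 pos [0.559  0.2116 0.1779] psi -8.85 slide(mm, now) [ 0.2  1.6 69.9] turn 0.1 tilt [ 0.0009 -0.001 ]
slide after turn [ 0.3  1.6 69.9]
```

```bash
python3 -m creep '[{"turn":0,"hand":0.04,"slide":[0,0,0.04]},{"turn":0,"hand":0.04,"slide":[0,0.001,0.03]},{"turn":0,"hand":0.04,"slide":[0,0,0]},{"turn":0,"hand":0.0,"slide":[0,0,0]},{"turn":0,"hand":0.0,"slide":[0,0,0]}]' 15
python3 -m creep '[{"turn":0,"hand":0.0,"slide":[0,0,0]},{"turn":0,"hand":0.0,"slide":[0,0,0]}]'
python3 -c "
from h import *
go([.559,.210,.108],-9)
s=snapshot('scene');cv2.imwrite('pics/b1.png',cv2.resize(s['frame'][120:320,300:520,::-1],None,fx=3,fy=3))
# arc in rocker frame
for th in np.radians([17.3,22,32,42,52,62,72,82,90,93]):
    p=np.radians(24.78)+th;print(round(np.degrees(th)),(65-71.6*np.cos(p)).round(1),(69+71.6*np.sin(p)).round(1))
"
```

```text
clock: 5.03
tool_pos: [0.5597, 0.2104, 0.1086]
eef_rot: [0.997, -0.078, 0.002, -0.001]
contact_force: [0.7, 0.0, -0.6]
opening: 0.249
clock: 5.28
tool_pos: [0.5597, 0.21, 0.1073]
eef_rot: [0.997, -0.078, 0.001, -0.0]
contact_force: [2.3, 0.5, -1.8]
opening: 0.079
t 5.28 pos [0.5597 0.21   0.1073] psi -8.96 slide(mm, now) [-0.7  0.1 -0.7] turn 0.0 tilt [ 0.0027 -0.0012]
slide after turn [-0.7  0.1 -0.7]
17 11.9 117.0
22 16.0 121.2
32 25.8 128.9
42 36.8 134.8
52 48.6 138.7
62 61.0 140.5
72 73.5 140.1
82 85.7 137.6
90 95.0 134.0
93 98.4 132.3
```

View pics/b1.png

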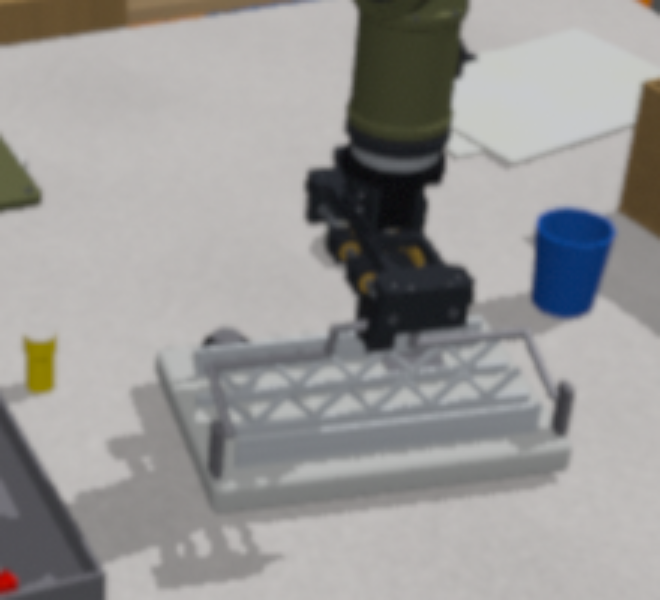

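```bash
python3 -m creep '[{"turn":0,"hand":0.0,"slide":[0.004,0,-0.004]},{"turn":0,"hand":0.0,"slide":[0.005,0,-0.004]},{"turn":0,"hand":0.0,"slide":[0.005,0,-0.004]},{"turn":0,"hand":0.0,"slide":[0.0055,0,-0.003]},{"turn":0,"hand":0.0,"slide":[0.0055,0,-0.003]}]'
python3 -m creep '[{"turn":0,"hand":0.0,"slide":[0.006,0,-0.002]},{"turn":0,"hand":0.0,"slide":[0.006,0,-0.002]},{"turn":0,"hand":0.0,"slide":[0.006,0,-0.001]},{"turn":0,"hand":0.0,"slide":[0.0065,0,-0.001]},{"turn":0,"hand":0.0,"slide":[0.006,0,0]}]'
python3 -m creep '[{"turn":0,"hand":0.0,"slide":[0.0065,0,0]},{"turn":0,"hand":0.0,"slide":[0.006,0,0.001]},{"turn":0,"hand":0.0,"slide":[0.006,0,0.0015]},{"turn":0,"hand":0.0,"slide":[0.006,0,0.002]},{"turn":0,"hand":0.0,"slide":[0.0055,0,0.002]}]'
python3 -m creep '[{"turn":0,"hand":0.0,"slide":[0.003,0,0.001]},{"turn":0,"hand":0.0,"slide":[0.003,0,0.0015]},{"turn":0,"hand":0.0,"slide":[0,0,0]}]'
python3 -c "
from h import *
go(np.append(rk(.0984,0),.122),-9)
s=snapshot('scene');cv2.imwrite('pics/b2.png',cv2.resize(s['frame'][120:320,300:520,::-1],None,fx=3,fy=3))
"
```

```text
clock: 5.95
tool_pos: [0.5827, 0.206, 0.1244]
eef_rot: [0.997, -0.078, -0.001, 0.0]
contact_force: [0.9, 1.7, -11.0]
opening: 0.076
clock: 6.58
tool_pos: [0.6144, 0.2007, 0.1315]
eef_rot: [0.997, -0.078, 0.001, -0.0]
contact_force: [-2.1, 1.1, -0.0]
opening: 0.091
clock: 7.2
tool_pos: [0.643, 0.1962, 0.1238]
eef_rot: [0.997, -0.078, -0.0, 0.0]
contact_force: [-3.6, -0.9, -1.1]
opening: 0.078
clock: 7.58
tool_pos: [0.6442, 0.1962, 0.1223]
eef_rot: [0.997, -0.078, -0.005, 0.001]
contact_force: [-14.6, -0.4, 13.7]
opening: 0.077
t 7.58 pos [0.6442 0.1962 0.1223] psi -8.9 slide(mm, now) [ 0.2 -0.4  0.3] turn 0.1 tilt [-0.01    0.0018]
slide after turn [ 0.2 -0.4  0.3]
```

View pics/b2.png

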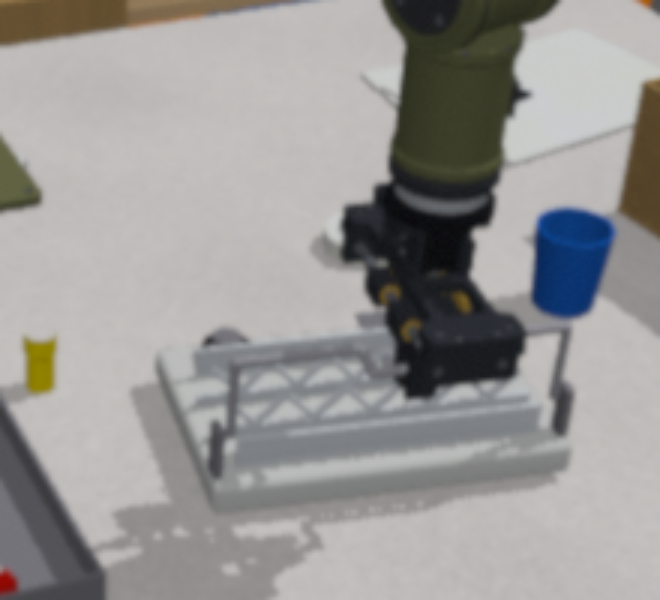

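```bash
python3 -m creep '[{"turn":0,"hand":0.015,"slide":[0,0,0]},{"turn":0,"hand":0.015,"slide":[0,0,0]},{"turn":0,"hand":0.015,"slide":[0,0,-0.02]},{"turn":0,"hand":0.015,"slide":[0,0,-0.05]},{"turn":0,"hand":0.04,"slide":[0,0,-0.02]}]' 15
python3 - <<'E'
from h import *
go([.5,-.19,.21],-90)
s=snapshot('top')
cv2.imwrite('pics/t1.png',cv2.resize(s['frame'][120:330,180:460,::-1],None,fx=2.8,fy=2.8))
f=s['frame'].astype(int);W=cloud(s)
c,_=tubes(s)
V,U=np.mgrid[:480,:640]
for a in c:
    X=np.nanmedian(a[2],0)
    if not(.4<X[0]<.68 and -.35<X[1]<-.06):continue
    # barrel: bright pixels near cap
    g=f.min(-1)
    d=np.hypot(U-a[0][0],V-a[0][1])
    m=(d<55)&(g>135)&(W[...,2]<.04)
    n,l=cv2.connectedComponents(m.astype(np.uint8))
    best=None
    for i in range(1,n):
        mm=l==i
        if mm.sum()>15 and d[mm].min()<9:
            uv=np.stack([U[mm],V[mm]],1);b=uv.mean(0);cap=atz(s,a[0],.02);bb=atz(s,b,.014)
            v=cap[:2]-bb[:2];far=max(np.linalg.norm(atz(s,q,.012)[:2]-cap[:2]) for q in uv)
            yaw=np.degrees(np.arctan2(v[1],v[0]));mid=cap[:2]-41e-3*v/np.linalg.norm(v)
            print('cap',cap.round(4),'barrel',mm.sum(),bb.round(4),'far',round(far,3),'yaw',round(yaw,1),'mid',mid.round(4))
for t in['tube0_mid']:
    for d in pinpoint(t,s): print(d['uv'],d['conf'],atz(s,d['uv'],.012).round(4))
E
```

```text
clock: 8.25
tool_pos: [0.6528, 0.1959, 0.217]
eef_rot: [0.997, -0.078, 0.005, -0.002]
contact_force: [1.1, 1.2, -1.4]
opening: 0.262
t 8.25 pos [0.6528 0.1959 0.217 ] psi -8.98 slide(mm, now) [-90.8 405.1   4.4] turn 81.0 tilt [ 0.0101 -0.004 ]
slide after turn [385.9 152.8   7. ]
cap [ 0.6374 -0.1745  0.02  ] barrel 106 [ 0.5894 -0.1728  0.014 ] far 0.088 yaw -2.1 mid [ 0.5964 -0.173 ]
cap [ 0.6339 -0.12    0.02  ] barrel 100 [ 0.5861 -0.1268  0.014 ] far 0.088 yaw 8.0 mid [ 0.5933 -0.1257]
cap [ 0.5284 -0.2842  0.02  ] barrel 97 [ 0.4789 -0.2816  0.014 ] far 0.087 yaw -2.9 mid [ 0.4875 -0.282 ]
cap [ 0.4996 -0.1336  0.02  ] barrel 46 [ 0.4798 -0.121   0.014 ] far 0.038 yaw -32.6 mid [ 0.465  -0.1115]
cap [ 0.4723 -0.1748  0.02  ] barrel 41 [ 0.4951 -0.1794  0.014 ] far 0.037 yaw 168.6 mid [ 0.5125 -0.1829]
[371.9, 206.0] 0.62 [ 0.5947 -0.164   0.012 ]
[431.1, 155.0] 0.56 [ 0.7496 -0.3431  0.012 ]
[242.6, 219.9] 0.41 [0.552  0.2234 0.012 ]
```

View pics/t1.png

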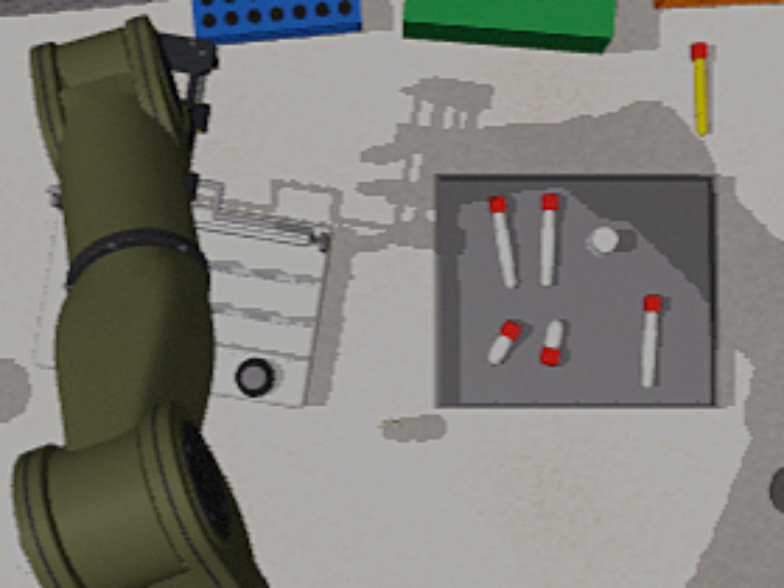

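```bash
cat >> h.py <<'E'
def path(xyz,psi,n=None,tr=None):
    """even rows to the goal: turn sense by shortest unless tr given (deg, tool sense)"""
    st=get_state();M=Ro.from_quat(st['eef_rot']).as_matrix();p=np.degrees(np.arctan2(M[1,0],M[0,0]))
    if tr is None: tr=-((psi-p+180)%360-180)
    D=np.array(xyz)-st['tool_pos']
    if n is None: n=int(max(np.ceil(abs(tr)/10.2),np.ceil(np.linalg.norm(D)/.055)))
    print('t',round(st['clock'],2),'pos',st['tool_pos'].round(4),'psi',round(p,2),'D',D.round(4),'turn',round(tr,1),'rows',n)
    for i in range(n):
        a=np.radians(p-tr/n*i);d=D/n
        print(i,((np.array([np.cos(a)*d[0]+np.sin(a)*d[1],np.sin(a)*d[0]-np.cos(a)*d[1],-d[2]]))*1e3).round(),round(tr/n,1))
E
python3 -c "
from h import *
path([.597,-.173,.14],-92)"
```

```text
t 8.35 pos [0.6528 0.196  0.2167] psi -8.98 D [-0.0558 -0.369  -0.0767] turn 83.0 rows 9
0 [ 0. 41.  9.] 9.2
1 [ 7. 41.  9.] 9.2
2 [13. 39.  9.] 9.2
3 [20. 37.  9.] 9.2
4 [25. 33.  9.] 9.2
5 [30. 29.  9.] 9.2
6 [34. 23.  9.] 9.2
7 [38. 18.  9.] 9.2
8 [40. 11.  9.] 9.2
```

```bash
python3 -m creep '[{"turn":9.2,"hand":0.03,"slide":[0,0.041,0]},{"turn":9.2,"hand":0.03,"slide":[0.007,0.041,0]},{"turn":9.2,"hand":0.03,"slide":[0.013,0.039,0]},{"turn":9.2,"hand":0.03,"slide":[0.02,0.037,0]},{"turn":9.2,"hand":0.03,"slide":[0.025,0.033,0]}]' 15
python3 -m creep '[{"turn":9.2,"hand":0.03,"slide":[0.03,0.029,0.02]},{"turn":9.2,"hand":0.03,"slide":[0.034,0.023,0.02]},{"turn":9.2,"hand":0.03,"slide":[0.038,0.018,0.02]},{"turn":9.4,"hand":0.03,"slide":[0.04,0.011,0.02]},{"turn":0,"hand":0.03,"slide":[0,0,0]}]' 
python3 -c "
from h import *
go([.597,-.173,.014],-92)"
```

```text
clock: 8.98
tool_pos: [0.6183, -0.0109, 0.2116]
eef_rot: [0.886, -0.464, 0.001, -0.0]
contact_force: [-0.3, -0.9, -0.6]
opening: 0.343
clock: 9.6
tool_pos: [0.5915, -0.179, 0.1303]
eef_rot: [-0.692, 0.721, -0.001, -0.002]
contact_force: [-0.4, 0.3, -0.2]
opening: 0.343
t 9.6 pos [ 0.5915 -0.179   0.1303] psi -92.35 slide(mm, now) [ -6.7  -5.5 116.3] turn -0.4 tilt [0.0042 0.0023]
slide after turn [ -6.2  -5.2 116.3]
```

```bash
python3 -m creep '[{"turn":0,"hand":0.03,"slide":[0,0,0.03]},{"turn":0,"hand":0.03,"slide":[0,0,0.03]},{"turn":0,"hand":0.03,"slide":[0,0,0]},{"turn":0,"hand":0.03,"slide":[0,0,0]}]' 
python3 - <<'E'
from h import *
go([.597,-.173,.014],-92)
for n in('top','scene'):
    s=snapshot(n);u,v=proj(s,[.6,-.18,.02]).astype(int);cv2.imwrite('pics/g_%s.png'%n,cv2.resize(s['frame'][v-60:v+60,u-80:u+80,::-1],None,fx=4,fy=4))
E
```

```text
clock: 10.1
tool_pos: [0.5944, -0.1735, 0.0727]
eef_rot: [-0.695, 0.719, -0.001, 0.001]
contact_force: [0.3, -0.7, -0.2]
opening: 0.34
t 10.1 pos [ 0.5944 -0.1735  0.0727] psi -91.87 slide(mm, now) [-0.7 -2.4 58.7] turn 0.1 tilt [ 0.0004 -0.0019]
slide after turn [-0.6 -2.5 58.7]
```

View pics/g_scene.png

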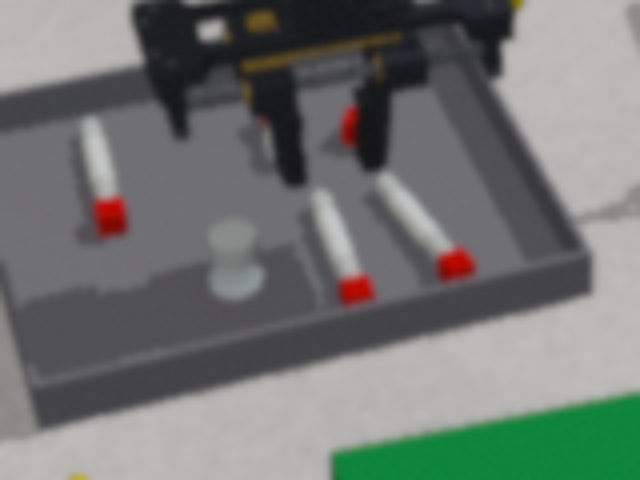

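```bash
python3 -m creep '[{"turn":0,"hand":0.03,"slide":[0,-0.0025,0.03]},{"turn":0,"hand":0.03,"slide":[0,0,0.02]},{"turn":0,"hand":0.03,"slide":[0,0,0.0085]},{"turn":0,"hand":0.03,"slide":[0,0,0]},{"turn":0,"hand":0.0,"slide":[0,0,0]}]' 
python3 -m creep '[{"turn":0,"hand":0.0,"slide":[0,0,0]},{"turn":0,"hand":0.0,"slide":[0,0,0]},{"turn":0,"hand":0.0,"slide":[0,0,0]}]' 
python3 - <<'E'
from h import *
go([.597,-.173,.014],-92)
E
```

```text
clock: 10.82
tool_pos: [0.5962, -0.174, 0.0136]
eef_rot: [-0.695, 0.719, -0.0, 0.0]
contact_force: [-0.5, -0.6, -0.0]
opening: 0.249
clock: 11.2
tool_pos: [0.5961, -0.1739, 0.0135]
eef_rot: [-0.695, 0.719, -0.0, 0.0]
contact_force: [0.0, 0.3, 1.8]
opening: 0.138
t 11.2 pos [ 0.5961 -0.1739  0.0135] psi -91.94 slide(mm, now) [-0.9 -0.8 -0.5] turn 0.1 tilt [ 0.0001 -0.0006]
slide after turn [-0.9 -0.8 -0.5]
```

```bash
python3 -m creep '[{"turn":0,"hand":0.0,"slide":[0,0,-0.01]},{"turn":0,"hand":0.0,"slide":[0,0,-0.03]},{"turn":0,"hand":0.0,"slide":[0,0,-0.05]},{"turn":0,"hand":0.0,"slide":[0,0,-0.05]},{"turn":0,"hand":0.0,"slide":[0,0,0]}]'  25
python3 - <<'E'
from h import *
for y in(-.096,0,.096): print(rk(0,y))
s=snapshot('scene');u,v=proj(s,[.6,-.18,.1]).astype(int);cv2.imwrite('pics/l_s.png',cv2.resize(s['frame'][v-60:v+60,u-80:u+80,::-1],None,fx=4,fy=4))
print(get_state()['opening'])
path(np.append(rk(0,-.096),.16),81,18,-173)
E
```

```text
clock: 11.82
tool_pos: [0.5983, -0.1752, 0.1578]
eef_rot: [-0.695, 0.719, -0.004, 0.002]
contact_force: [0.4, 0.2, -1.4]
opening: 0.134
[0.53218229 0.11708192]
[0.5472 0.2119]
[0.56221771 0.30671808]
0.13502155955778858
t 11.88 pos [ 0.5969 -0.1742  0.1553] psi -91.94 D [-0.0647  0.2912  0.0047] turn -173 rows 18
0 [-16.   4.  -0.] -9.6
1 [-17.   1.  -0.] -9.6
2 [-17.  -1.  -0.] -9.6
3 [-16.  -4.  -0.] -9.6
4 [-15.  -7.  -0.] -9.6
5 [-14.  -9.  -0.] -9.6
6 [-12. -11.  -0.] -9.6
7 [-10. -13.  -0.] -9.6
8 [ -8. -15.  -0.] -9.6
9 [ -5. -16.  -0.] -9.6
10 [ -2. -16.  -0.] -9.6
11 [  0. -17.  -0.] -9.6
12 [  3. -16.  -0.] -9.6
13 [  6. -16.  -0.] -9.6
14 [  8. -14.  -0.] -9.6
15 [ 11. -13.  -0.] -9.6
16 [ 13. -11.  -0.] -9.6
17 [14. -9. -0.] -9.6
```

View pics/l_s.png

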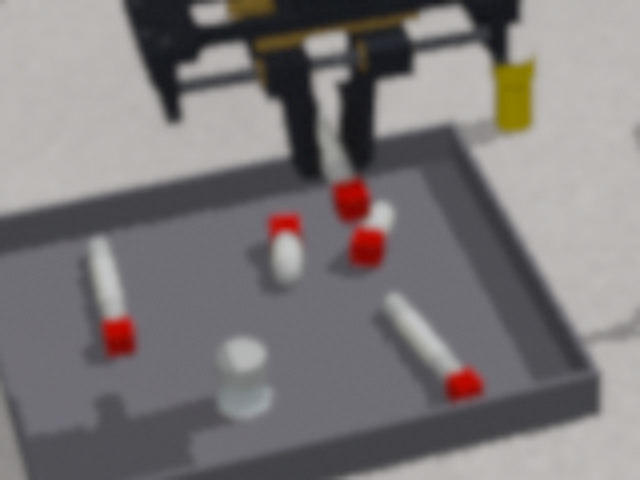

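```bash
python3 -m creep '[{"turn":-9.6,"hand":0.0,"slide":[-0.016,0.004,0]},{"turn":-9.6,"hand":0.0,"slide":[-0.017,0.001,0]},{"turn":-9.6,"hand":0.0,"slide":[-0.017,-0.001,0]},{"turn":-9.6,"hand":0.0,"slide":[-0.016,-0.004,0]},{"turn":-9.6,"hand":0.0,"slide":[-0.015,-0.007,0]}]'
python3 -m creep '[{"turn":-9.6,"hand":0.0,"slide":[-0.014,-0.009,0]},{"turn":-9.6,"hand":0.0,"slide":[-0.012,-0.011,0]},{"turn":-9.6,"hand":0.0,"slide":[-0.010,-0.013,0]},{"turn":-9.6,"hand":0.0,"slide":[-0.008,-0.015,0]},{"turn":-9.6,"hand":0.0,"slide":[-0.005,-0.016,0]}]'
python3 -m creep '[{"turn":-9.6,"hand":0.0,"slide":[-0.002,-0.016,0]},{"turn":-9.6,"hand":0.0,"slide":[0,-0.017,0]},{"turn":-9.6,"hand":0.0,"slide":[0.003,-0.016,0]},{"turn":-9.6,"hand":0.0,"slide":[0.006,-0.016,0]},{"turn":-9.6,"hand":0.0,"slide":[0.008,-0.014,0]}]'
python3 -m creep '[{"turn":-9.6,"hand":0.0,"slide":[0.011,-0.013,0]},{"turn":-9.6,"hand":0.0,"slide":[0.013,-0.011,0]},{"turn":-9.6,"hand":0.0,"slide":[0.014,-0.009,0]},{"turn":0,"hand":0.0,"slide":[0,0,0]},{"turn":0,"hand":0.0,"slide":[0,0,0]}]'
cat > pl.py <<'E'
from h import *
import sys
y=float(sys.argv[1])
go(np.append(rk(0,y),.0575),81)
s=snapshot('scene');P=get_state()['tool_pos'];u,v=proj(s,P).astype(int);cv2.imwrite('pics/p_s.png',cv2.resize(s['frame'][v-50:v+100,u-100:u+100,::-1],None,fx=4,fy=4))
s=snapshot('top');save(s,'ptop.png');print(get_state()['opening'])
for a in tubes(s)[0]:
    X=np.nanmedian(a[2],0)
    if .35<X[0]<.68 and -.35<X[1]<.4: 
        q=X[:2]-C;print('cap',a[0].round(),a[1],X.round(4),'rocker',(q@EX).round(4),(q@EY).round(4))
E
python3 pl.py -0.096
```

```text
clock: 12.5
tool_pos: [0.5768, -0.0912, 0.1517]
eef_rot: [0.928, -0.372, -0.002, 0.0]
contact_force: [0.3, 0.2, -0.2]
opening: 0.132
clock: 13.12
tool_pos: [0.5584, -0.0104, 0.1519]
eef_rot: [0.999, 0.038, -0.002, -0.0]
contact_force: [-0.8, -0.8, -0.2]
opening: 0.137
clock: 13.75
tool_pos: [0.5405, 0.0702, 0.1519]
eef_rot: [0.897, 0.442, -0.001, -0.001]
contact_force: [0.4, -1.4, 0.2]
opening: 0.137
clock: 14.38
tool_pos: [0.5304, 0.118, 0.1525]
eef_rot: [0.762, 0.647, -0.001, -0.0]
contact_force: [0.3, -1.1, -0.8]
opening: 0.133
t 14.38 pos [0.5304 0.118  0.1525] psi 80.66 slide(mm, now) [-0.5  2.  95. ] turn -0.3 tilt [-0.0012 -0.0014]
slide after turn [-0.6  1.9 95. ]
0.13455559861263974
cap [357. 192.] 34 [ 0.6345 -0.1187  0.0195] rocker 0.1379 -0.3128
cap [413. 228.] 25 [ 0.5284 -0.2851  0.0205] rocker 0.0592 -0.4938
cap [362. 238.] 29 [ 0.4982 -0.1334  0.0217] rocker 0.0056 -0.3487
cap [376. 247.] 35 [ 0.4717 -0.1749  0.0205] rocker -0.0141 -0.3938
```

View pics/p_s.png

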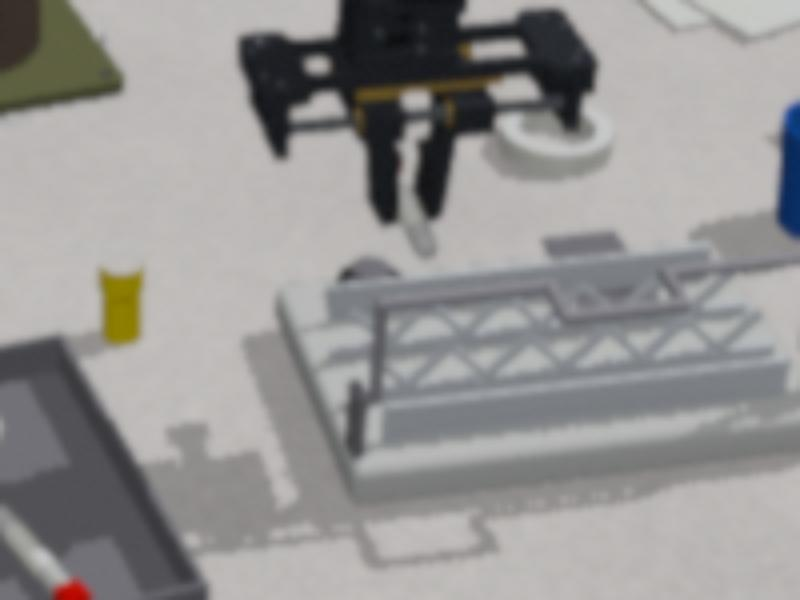

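```bash
cat > held.py <<'E'
from h import *
s=snapshot('scene');W=np.nanmean([cloud(s),cloud(snapshot('scene')),cloud(snapshot('scene'))],0)
P=get_state()['tool_pos'];q=W-P
x=q[...,:2]@EX;y=q[...,:2]@EY;z=q[...,2]
f=s['frame'].astype(int)
m=(abs(y)<.012)&(abs(x)<.075)&(z>-.03)&(z<.02)&(f.min(-1)>110)
print('white x',np.sort(x[m])[[0,2,-3,-1]].round(4) if m.sum()>4 else None,m.sum())
e=m&(x>.012)
A=np.polyfit(x[e],z[e],1);print('slope z',A.round(3),'ymean near/far',y[e&(x<.03)].mean().round(4),y[e&(x>.035)].mean().round(4))
r=(abs(y)<.02)&(abs(x)<.075)&(z>-.03)&(z<.03)&(f[...,0]>110)&(f[...,1]<60);print('red x',np.sort(x[r])[[0,-1]].round(4) if r.any() else None)
E
python3 held.py
```

```text
white x [-0.0347 -0.0144  0.0743  0.0749] 133
slope z [-0.368  0.011] ymean near/far -0.0012 -0.0002
red x None
```

```bash
cat > held.py <<'E'
from h import *
s=snapshot('scene');W=np.nanmean([cloud(s),cloud(snapshot('scene')),cloud(snapshot('scene'))],0)
P=get_state()['tool_pos'];q=W-P
x=q[...,:2]@EX;y=q[...,:2]@EY;z=q[...,2]
f=s['frame'].astype(int)
m=(abs(y)<.02)&(abs(x)<.075)&(z>-.04)&(z<.03)
for k in range(-60,66,6):
    b=m&(x>=k/1e3)&(x<(k+6)/1e3)
    if b.any(): print(k,b.sum(),'y',y[b].min().round(4),y[b].max().round(4),'z',z[b].min().round(4),z[b].max().round(4),'rgb',f[b].mean(0).round())
E
python3 held.py
```

```text
-30 1 y 0.0065 0.0065 z 0.001 0.001 rgb [147. 142. 141.]
-24 1 y 0.0043 0.0043 z 0.003 0.003 rgb [157. 157. 156.]
-18 3 y 0.0024 0.0058 z 0.0021 0.0042 rgb [160. 159. 157.]
-12 12 y 0.0007 0.0088 z 0.0013 0.0281 rgb [131. 130. 128.]
-6 18 y -0.0194 0.0092 z -0.0026 0.022 rgb [110. 109. 107.]
0 20 y -0.0191 0.0088 z -0.0027 0.0266 rgb [88. 87. 86.]
6 163 y -0.0197 0.0195 z -0.0091 0.0297 rgb [48. 48. 50.]
12 26 y -0.0174 0.0194 z -0.0044 0.0292 rgb [85. 85. 85.]
18 10 y -0.0057 0.0041 z -0.0033 0.0036 rgb [153. 153. 148.]
24 10 y -0.0049 0.0051 z -0.0027 0.0037 rgb [142. 142. 140.]
30 11 y -0.0063 0.0061 z -0.0021 0.0037 rgb [140. 140. 139.]
36 8 y -0.006 0.0033 z -0.003 0.0027 rgb [141. 142. 140.]
42 20 y -0.0051 0.0065 z -0.0074 0.0033 rgb [144. 144. 143.]
48 7 y -0.0017 0.0034 z -0.0065 -0.0008 rgb [142. 142. 140.]
60 1 y 0.0152 0.0152 z -0.0187 -0.0187 rgb [133. 134. 140.]
```

```bash
python3 -m creep '[{"turn":0,"hand":0.0,"slide":[0,0.002,0.03]},{"turn":-0.3,"hand":0.0,"slide":[0,0,0.03]},{"turn":0,"hand":0.0,"slide":[0,0,0.02]},{"turn":0,"hand":0.0,"slide":[0,0,0.0]},{"turn":0,"hand":0.0,"slide":[0,0,0.0]}]'
python3 pl.py -0.096;
```

```text
clock: 15.4
tool_pos: [0.5333, 0.119, 0.0739]
eef_rot: [0.76, 0.65, 0.001, 0.0]
contact_force: [0.2, 0.1, 0.3]
opening: 0.136
t 15.4 pos [0.5333 0.119  0.0739] psi 81.15 slide(mm, now) [-2.  -0.8 16.4] turn 0.2 tilt [0.0006 0.0009]
slide after turn [-2.  -0.8 16.4]
0.13714211550295602
cap [357. 192.] 33 [ 0.6355 -0.1186  0.0182] rocker 0.1389 -0.3126
cap [413. 228.] 25 [ 0.5284 -0.2856  0.0189] rocker 0.0592 -0.4943
cap [362. 238.] 33 [ 0.4984 -0.1331  0.021 ] rocker 0.0057 -0.3483
cap [376. 247.] 35 [ 0.4716 -0.1748  0.0215] rocker -0.0142 -0.3937
```

View pics/p_s.png

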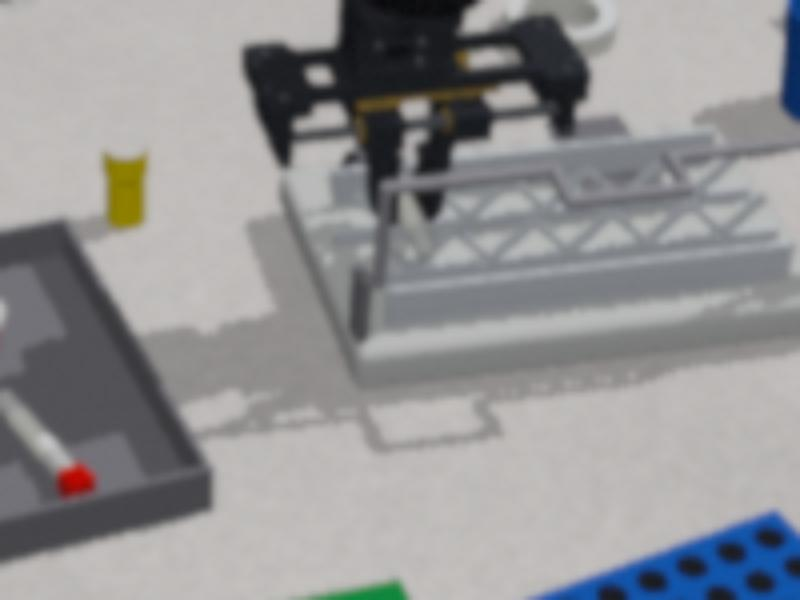

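```bash
python3 -m creep '[{"turn":0,"hand":0.0,"slide":[-0.002,-0.001,0.008]},{"turn":0,"hand":0.0,"slide":[0,0,0.005]},{"turn":0,"hand":0.0,"slide":[0,0,0.003]},{"turn":0,"hand":0.0,"slide":[0,0,0.0]},{"turn":0,"hand":0.022,"slide":[0,0,0.0]}]'
python3 -m creep '[{"turn":0,"hand":0.022,"slide":[0,0,0.0]},{"turn":0,"hand":0.022,"slide":[0,0,0.0]},{"turn":0,"hand":0.022,"slide":[0,0,-0.02]},{"turn":0,"hand":0.022,"slide":[0,0,-0.06]},{"turn":0,"hand":0.03,"slide":[0,0,-0.02]}]'
python3 - <<'E'
from h import *
path([.594,-.1255,.14],-82,18,163)
E
```

```text
clock: 16.12
tool_pos: [0.5314, 0.1168, 0.0571]
eef_rot: [0.759, 0.651, -0.0, 0.0]
contact_force: [1.0, -0.8, -0.5]
opening: 0.23
clock: 16.75
tool_pos: [0.5327, 0.1171, 0.16]
eef_rot: [0.76, 0.65, 0.002, 0.001]
contact_force: [0.2, 0.2, -0.8]
opening: 0.33
t 16.75 pos [0.5327 0.1171 0.16  ] psi 81.13 D [ 0.0613 -0.2426 -0.02  ] turn 163 rows 18
0 [-13.   5.   1.] 9.1
1 [-12.   7.   1.] 9.1
2 [-10.   9.   1.] 9.1
3 [-9. 11.  1.] 9.1
4 [-7. 12.  1.] 9.1
5 [-5. 13.  1.] 9.1
6 [-3. 14.  1.] 9.1
7 [-1. 14.  1.] 9.1
8 [ 1. 14.  1.] 9.1
9 [ 3. 13.  1.] 9.1
10 [ 6. 13.  1.] 9.1
11 [ 8. 12.  1.] 9.1
12 [ 9. 10.  1.] 9.1
13 [11.  9.  1.] 9.1
14 [12.  7.  1.] 9.1
15 [13.  5.  1.] 9.1
16 [14.  3.  1.] 9.1
17 [14.  1.  1.] 9.1
```

```bash
python3 -m creep '[{"turn":9.1,"hand":0.03,"slide":[-0.013,0.005,0]},{"turn":9.1,"hand":0.03,"slide":[-0.012,0.007,0]},{"turn":9.1,"hand":0.03,"slide":[-0.010,0.009,0]},{"turn":9.1,"hand":0.03,"slide":[-0.009,0.011,0]},{"turn":9.1,"hand":0.03,"slide":[-0.007,0.012,0]}]' 15
python3 -m creep '[{"turn":9.1,"hand":0.03,"slide":[-0.005,0.013,0]},{"turn":9.1,"hand":0.03,"slide":[-0.003,0.014,0]},{"turn":9.1,"hand":0.03,"slide":[-0.001,0.014,0]},{"turn":9.1,"hand":0.03,"slide":[0.001,0.014,0]},{"turn":9.1,"hand":0.03,"slide":[0.003,0.013,0]}]'
python3 -m creep '[{"turn":9.1,"hand":0.03,"slide":[0.006,0.013,0]},{"turn":9.1,"hand":0.03,"slide":[0.008,0.012,0]},{"turn":9.1,"hand":0.03,"slide":[0.009,0.010,0]},{"turn":9.1,"hand":0.03,"slide":[0.011,0.009,0]},{"turn":9.1,"hand":0.03,"slide":[0.012,0.007,0]}]'
cat > crate.py <<'E'
from h import *
s=snapshot('top');W=cloud(s);f=s['frame'].astype(int)
V,U=np.mgrid[:480,:640]
cv2.imwrite('pics/t2.png',cv2.resize(s['frame'][120:330,180:460,::-1],None,fx=2.8,fy=2.8))
for a in tubes(s)[0]:
    X=np.nanmedian(a[2],0)
    q=X[:2]-C
    if abs(q@EX)<.1 and abs(q@EY)<.15: print('on rocker: cap',X.round(4),(q@EX).round(4),(q@EY).round(4))
    if not(.4<X[0]<.7 and -.37<X[1]<-.0):continue
    g=f.min(-1);d=np.hypot(U-a[0][0],V-a[0][1])
    m=(d<55)&(g>(110))&(g<256)&(f.max(-1)-g<25)&(W[...,2]<.04)&(W[...,2]>.004)
    n,l=cv2.connectedComponents(m.astype(np.uint8))
    for i in range(1,n):
        mm=l==i
        if mm.sum()>15 and d[mm].min()<9:
            uv=np.stack([U[mm],V[mm]],1);b=uv.mean(0);cap=atz(s,a[0],.02);bb=atz(s,b,.014)
            v=cap[:2]-bb[:2];v/=np.linalg.norm(v);far=max(np.linalg.norm(atz(s,p,.012)[:2]-cap[:2]) for p in uv)
            print('cap',cap.round(4),'n',mm.sum(),'far',round(far,3),'yaw',round(np.degrees(np.arctan2(v[1],v[0])),1),'mid',(cap[:2]-.041*v).round(4),(bb[:2]+.009*v).round(4))
E
python3 crate.py;python3 -c "
from h import *
path([.594,-.1255,.14],-82)"
```

```text
clock: 17.38
tool_pos: [0.5478, 0.0487, 0.1571]
eef_rot: [0.953, 0.304, -0.0, 0.0]
contact_force: [0.8, 0.4, -0.7]
opening: 0.343
clock: 18.0
tool_pos: [0.5639, -0.0189, 0.1571]
eef_rot: [0.996, -0.089, -0.0, 0.0]
contact_force: [0.8, 0.8, 0.0]
opening: 0.341
clock: 18.62
tool_pos: [0.5811, -0.0869, 0.1571]
eef_rot: [0.884, -0.467, -0.0, 0.0]
contact_force: [-0.1, 0.3, -0.2]
opening: 0.34
cap [ 0.5284 -0.2842  0.02  ] n 113 far 0.09 yaw -2.9 mid [ 0.4875 -0.2821] [ 0.4892 -0.2822]
on rocker: cap [0.4876 0.1248 0.0617] -0.0452 -0.0954
cap [ 0.4725 -0.175   0.02  ] n 49 far 0.039 yaw 167.9 mid [ 0.5126 -0.1836] [ 0.4876 -0.1783]
t 18.68 pos [ 0.5815 -0.0894  0.1572] psi -56.04 D [ 0.0125 -0.0361 -0.0172] turn 26.0 rows 3
0 [12.  3.  6.] 8.7
1 [13.  1.  6.] 8.7
2 [13. -1.  6.] 8.7
```

View pics/t2.png

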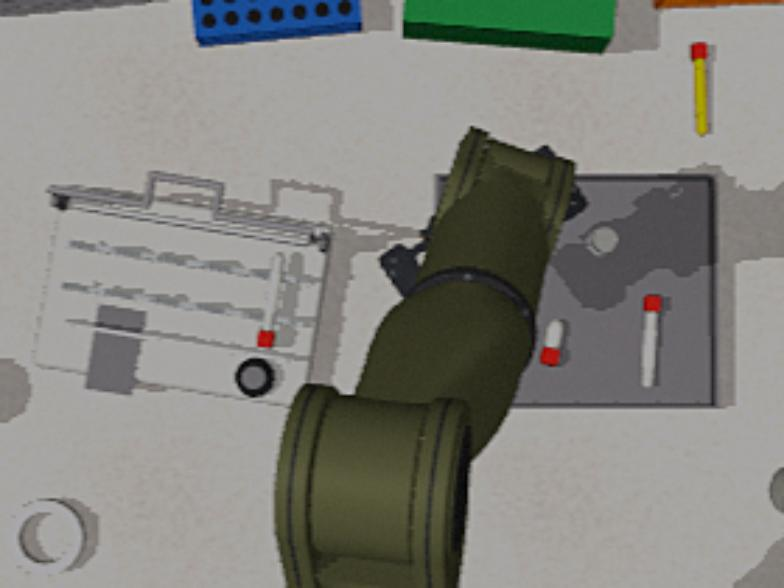

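```bash
python3 -m creep '[{"turn":8.7,"hand":0.03,"slide":[0.012,0.003,0.02]},{"turn":8.7,"hand":0.03,"slide":[0.013,0.001,0.03]},{"turn":8.7,"hand":0.03,"slide":[0.013,-0.001,0.03]},{"turn":0,"hand":0.03,"slide":[0,0,0]},{"turn":0,"hand":0.03,"slide":[0,0,0]}]'
python3 - <<'E'
from h import *
go([.594,-.1255,.014],-82)
s=snapshot('scene');u,v=proj(s,[.6,-.15,.02]).astype(int);cv2.imwrite('pics/g2.png',cv2.resize(s['frame'][v-60:v+60,u-80:u+80,::-1],None,fx=4,fy=4))
f=s['frame'].astype(int)
red=((f[...,0]>120)&(f[...,1]<70)&(f[...,2]<70)).astype(np.uint8)
n,l,st,c=cv2.connectedComponentsWithStats(red)
for i in range(1,n):
    p=atz(s,c[i],.014)
    if st[i,4]>15: print(c[i].round(),st[i,4],p.round(4))
# seated tube in rocker: cloud
W=np.nanmean([cloud(snapshot('top')) for _ in range(3)],0);q=W[...,:2]-C;x=q@EX;y=q@EY;z=W[...,2]
for k in range(-60,62,4):
    b=(abs(y+.0955)<.005)&(x>=k/1e3)&(x<(k+4)/1e3)
    if b.any(): print(k,b.sum(),np.median(z[b]).round(4),z[b].min().round(4))
E
```

```text
clock: 19.3
tool_pos: [0.5954, -0.1216, 0.0779]
eef_rot: [0.759, -0.651, -0.0, -0.0]
contact_force: [0.8, 0.8, -0.2]
opening: 0.341
t 19.3 pos [ 0.5954 -0.1216  0.0779] psi -81.23 slide(mm, now) [ 3.7  2.  63.9] turn 0.8 tilt [-0.0006 -0.0005]
slide after turn [ 3.7  1.9 63.9]
[254. 274.] 20 [ 0.4633 -0.1734  0.014 ]
[275. 279.] 45 [ 0.4998 -0.133   0.014 ]
[570. 321.] 1651 [0.8548 0.4149 0.014 ]
[214. 301.] 56 [ 0.5313 -0.2823  0.014 ]
[301. 314.] 51 [ 0.6353 -0.1159  0.014 ]
[216. 398.] 53 [ 0.8048 -0.3364  0.014 ]
[ 83. 455.] 384 [ 0.8512 -0.5738  0.014 ]
[ 67. 451.] 246 [ 0.8344 -0.5984  0.014 ]
[ 52. 448.] 117 [ 0.8187 -0.6224  0.014 ]
[264. 450.] 32 [ 0.9442 -0.2845  0.014 ]
[ 19. 463.] 342 [ 0.8331 -0.6758  0.014 ]
[  4. 463.] 220 [ 0.8235 -0.6995  0.014 ]
[ 34. 468.] 247 [ 0.8511 -0.6517  0.014 ]
[208. 471.] 79 [ 0.9517 -0.3822  0.014 ]
[ 49. 473.] 142 [ 0.8693 -0.6273  0.014 ]
[ 64. 478.] 27 [ 0.8871 -0.6041  0.014 ]
-60 6 0.032 0.0292
-56 4 0.0337 0.0326
-52 5 0.063 0.0613
-48 4 0.0631 0.0607
-44 5 0.0622 0.0605
-40 6 0.0617 0.0605
-36 4 0.0601 0.0586
-32 3 0.0595 0.0586
-28 6 0.0601 0.0554
-24 5 0.0592 0.0582
-20 4 0.0599 0.0565
-16 5 0.0586 0.0579
-12 3 0.0599 0.0575
-8 6 0.0612 0.0571
-4 5 0.061 0.0568
0 3 0.0597 0.0588
4 5 0.0598 0.058
8 4 0.0566 0.0543
12 5 0.0595 0.0569
16 6 0.0606 0.0553
20 3 0.0583 0.0582
24 4 0.0592 0.057
28 6 0.0591 0.0578
32 4 0.0598 0.0586
36 4 0.0611 0.0581
40 5 0.0594 0.0574
44 2 0.0579 0.0579
48 4 0.034 0.0332
52 4 0.0356 0.0311
56 8 0.0355 0.0315
60 5 0.0594 0.0577
```

View pics/g2.png

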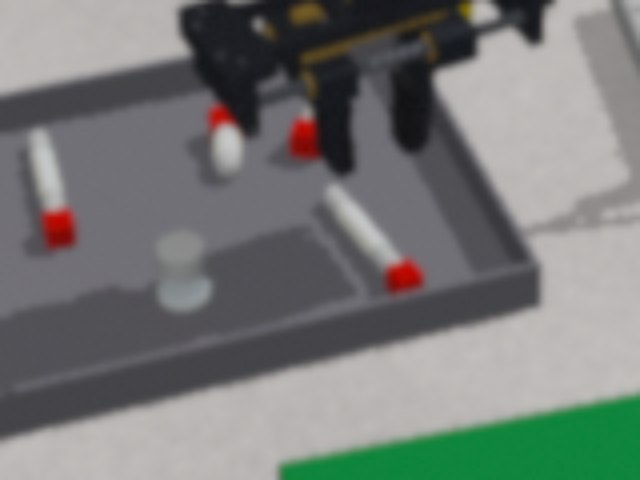

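```bash
python3 - <<'E'
from h import *
go([.5965,-.1252,.014],-82)
E
python3 -m creep '[{"turn":0.8,"hand":0.03,"slide":[0.0037,-0.0005,0.03]},{"turn":0,"hand":0.03,"slide":[0,0,0.024]},{"turn":0,"hand":0.03,"slide":[0,0,0.0]},{"turn":0,"hand":0.03,"slide":[0,0,0.0]}]'
python3 - <<'E'
from h import *
go([.5965,-.1252,.014],-82)
E
```

```text
t 19.5 pos [ 0.5959 -0.1217  0.0784] psi -81.34 slide(mm, now) [ 3.6  0.  64.4] turn 0.7 tilt [-0.0001 -0.0019]
slide after turn [ 3.5 -0.1 64.4]
clock: 20.0
tool_pos: [0.597, -0.1259, 0.0243]
eef_rot: [0.753, -0.657, 0.001, -0.0]
contact_force: [-0.6, -0.3, -0.9]
opening: 0.339
t 20.0 pos [ 0.597  -0.1259  0.0243] psi -82.21 slide(mm, now) [-0.7  0.4 10.3] turn -0.2 tilt [ 0.0005 -0.0015]
slide after turn [-0.7  0.4 10.3]
```

```bash
python3 -m creep '[{"turn":0,"hand":0.03,"slide":[-0.0005,0,0.01]},{"turn":0,"hand":0.03,"slide":[0,0,0]},{"turn":0,"hand":0.0,"slide":[0,0,0.0]},{"turn":0,"hand":0.0,"slide":[0,0,0.0]},{"turn":0,"hand":0.0,"slide":[0,0,0.0]}]'
python3 -m creep '[{"turn":0,"hand":0.0,"slide":[0,0,0]},{"turn":0,"hand":0.0,"slide":[0,0,-0.01]},{"turn":0,"hand":0.0,"slide":[0,0,-0.03]},{"turn":0,"hand":0.0,"slide":[0,0,-0.05]},{"turn":0,"hand":0.0,"slide":[0,0,-0.05]}]' 25
python3 - <<'E'
from h import *
s=snapshot('scene');u,v=proj(s,[.6,-.15,.1]).astype(int);cv2.imwrite('pics/l2.png',cv2.resize(s['frame'][v-60:v+60,u-80:u+80,::-1],None,fx=4,fy=4))
path(np.append(rk(0,.0),.16),81,18,-163)
E
```

```text
clock: 20.62
tool_pos: [0.5964, -0.1254, 0.0134]
eef_rot: [0.753, -0.658, 0.0, -0.0]
contact_force: [-0.4, 0.3, 1.1]
opening: 0.14
clock: 21.25
tool_pos: [0.596, -0.1253, 0.155]
eef_rot: [0.753, -0.658, -0.0, 0.0]
contact_force: [0.5, 0.2, -0.5]
opening: 0.14
t 21.3 pos [ 0.5996 -0.1268  0.1616] psi -82.29 D [-0.0524  0.3387 -0.0016] turn -163 rows 18
0 [-19.   0.   0.] -9.1
1 [-19.  -3.   0.] -9.1
2 [-18.  -6.   0.] -9.1
3 [-17.  -8.   0.] -9.1
4 [-16. -11.   0.] -9.1
5 [-14. -13.   0.] -9.1
6 [-11. -15.   0.] -9.1
7 [ -9. -17.   0.] -9.1
8 [ -6. -18.   0.] -9.1
9 [ -3. -19.   0.] -9.1
10 [ -0. -19.   0.] -9.1
11 [  3. -19.   0.] -9.1
12 [  6. -18.   0.] -9.1
13 [  9. -17.   0.] -9.1
14 [ 11. -15.   0.] -9.1
15 [ 13. -14.   0.] -9.1
16 [ 15. -11.   0.] -9.1
17 [17. -9.  0.] -9.1
```

View pics/l2.png

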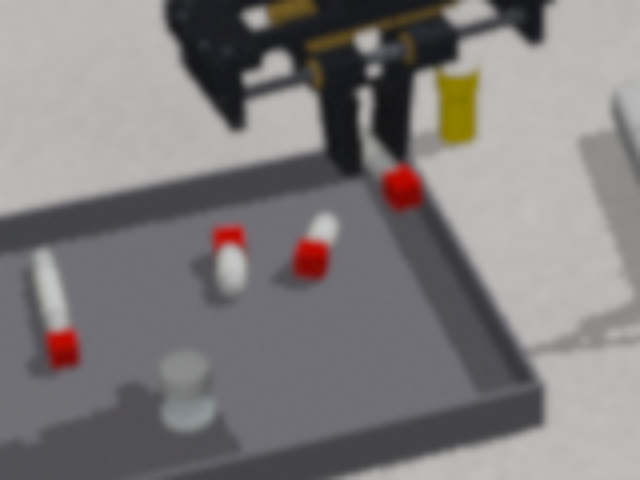

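```bash
python3 -m creep '[{"turn":-9.1,"hand":0.0,"slide":[-0.019,0,0]},{"turn":-9.1,"hand":0.0,"slide":[-0.019,-0.003,0]},{"turn":-9.1,"hand":0.0,"slide":[-0.018,-0.006,0]},{"turn":-9.1,"hand":0.0,"slide":[-0.017,-0.008,0]},{"turn":-9.1,"hand":0.0,"slide":[-0.016,-0.011,0]}]'
python3 -m creep '[{"turn":-9.1,"hand":0.0,"slide":[-0.014,-0.013,0]},{"turn":-9.1,"hand":0.0,"slide":[-0.011,-0.015,0]},{"turn":-9.1,"hand":0.0,"slide":[-0.009,-0.017,0]},{"turn":-9.1,"hand":0.0,"slide":[-0.006,-0.018,0]},{"turn":-9.1,"hand":0.0,"slide":[-0.003,-0.019,0]}]'
python3 -m creep '[{"turn":-9.1,"hand":0.0,"slide":[0,-0.019,0]},{"turn":-9.1,"hand":0.0,"slide":[0.003,-0.019,0]},{"turn":-9.1,"hand":0.0,"slide":[0.006,-0.018,0]},{"turn":-9.1,"hand":0.0,"slide":[0.009,-0.017,0]},{"turn":-9.1,"hand":0.0,"slide":[0.011,-0.015,0]}]'
python3 -m creep '[{"turn":-9.1,"hand":0.0,"slide":[0.013,-0.014,0]},{"turn":-9.1,"hand":0.0,"slide":[0.015,-0.011,0]},{"turn":-9.1,"hand":0.0,"slide":[0.017,-0.009,0]},{"turn":0,"hand":0.0,"slide":[0,0,0]},{"turn":0,"hand":0.0,"slide":[0,0,0]}]'
python3 pl.py 0; python3 held.py
```

```text
clock: 21.92
tool_pos: [0.5819, -0.0305, 0.1537]
eef_rot: [0.95, -0.313, 0.0, -0.0]
contact_force: [-0.8, 0.6, 0.3]
opening: 0.134
clock: 22.55
tool_pos: [0.5667, 0.0633, 0.1536]
eef_rot: [0.997, 0.079, 0.0, 0.0]
contact_force: [-0.6, -0.9, -0.2]
opening: 0.14
clock: 23.18
tool_pos: [0.5525, 0.1572, 0.1536]
eef_rot: [0.889, 0.458, 0.0, 0.0]
contact_force: [-0.3, -0.2, -1.2]
opening: 0.139
clock: 23.8
tool_pos: [0.5425, 0.2115, 0.1533]
eef_rot: [0.758, 0.652, -0.0, 0.001]
contact_force: [0.3, 0.6, -0.3]
opening: 0.137
t 23.8 pos [0.5425 0.2115 0.1533] psi 81.34 slide(mm, now) [ 1.3  4.5 95.8] turn 0.3 tilt [-0.0014  0.0004]
slide after turn [ 1.2  4.5 95.8]
0.1352896942797207
cap [413. 228.] 25 [ 0.5286 -0.2862  0.018 ] rocker 0.0595 -0.4948
cap [362. 238.] 33 [ 0.4984 -0.1332  0.0214] rocker 0.0058 -0.3485
cap [274. 241.] 30 [0.4876 0.1223 0.0639] rocker -0.0449 -0.0979
cap [376. 247.] 35 [ 0.4715 -0.1747  0.0217] rocker -0.0143 -0.3937
-48 2 y -0.009 -0.0077 z -0.0046 -0.0043 rgb [110.  90.  86.]
-12 7 y -0.0199 0.0096 z 0.0047 0.0152 rgb [96. 96. 94.]
-6 18 y -0.0197 0.0087 z -0.0032 0.0275 rgb [81. 81. 80.]
0 22 y -0.02 0.0093 z -0.0013 0.0273 rgb [71. 71. 70.]
6 156 y -0.0198 0.0198 z -0.0095 0.0297 rgb [52. 53. 54.]
12 28 y -0.0196 0.0189 z -0.0031 0.0284 rgb [74. 75. 75.]
18 10 y -0.0059 0.0045 z -0.0033 0.0046 rgb [149. 149. 144.]
24 11 y -0.0059 0.0024 z -0.0042 0.0044 rgb [146. 146. 143.]
30 12 y -0.0051 0.0054 z -0.0068 0.0038 rgb [141. 141. 140.]
36 7 y -0.0052 0.0029 z -0.0022 0.0033 rgb [138. 139. 138.]
42 16 y -0.0046 0.0067 z -0.0083 0.003 rgb [137. 138. 137.]
48 13 y -0.0024 0.005 z -0.0064 0.0016 rgb [127. 128. 128.]
```

View pics/p_s.png

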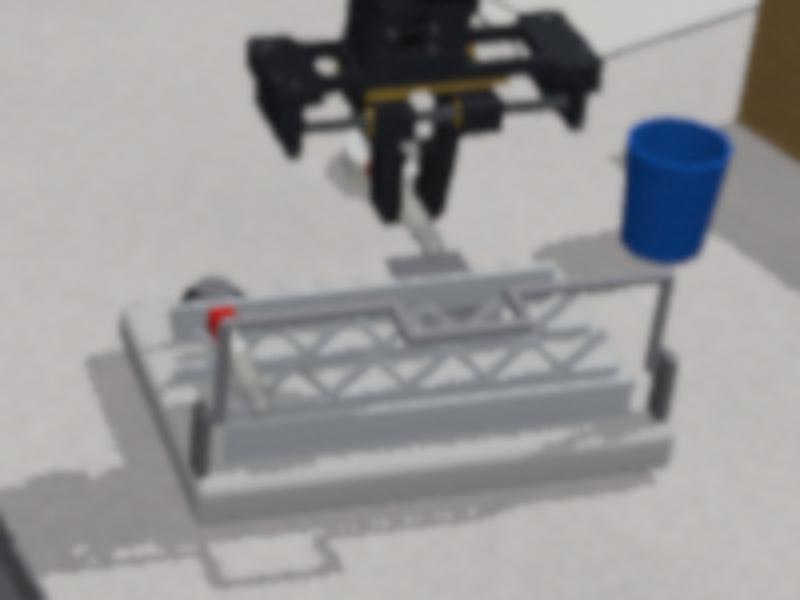

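```bash
python3 -m creep '[{"turn":0.3,"hand":0.0,"slide":[0.001,0.005,0.03]},{"turn":0,"hand":0.0,"slide":[0,0,0.03]},{"turn":0,"hand":0.0,"slide":[0,0,0.02]},{"turn":0,"hand":0.0,"slide":[0,0,0.0]},{"turn":0,"hand":0.0,"slide":[0,0,0.0]}]'
python3 -c "
from h import *
go(np.append(rk(0.0005,0),.0575),81)"
```

```text
clock: 24.68
tool_pos: [0.5479, 0.2133, 0.0739]
eef_rot: [0.759, 0.651, 0.001, 0.0]
contact_force: [-0.7, 1.0, 0.1]
opening: 0.138
t 24.68 pos [0.5479 0.2133 0.0739] psi 81.23 slide(mm, now) [-1.5  0.  16.4] turn 0.2 tilt [0.0007 0.0009]
slide after turn [-1.5  0.1 16.4]
```

```bash
python3 -m creep '[{"turn":0,"hand":0.0,"slide":[-0.0015,0,0.008]},{"turn":0,"hand":0.0,"slide":[0,0,0.005]},{"turn":0,"hand":0.0,"slide":[0,0,0.003]},{"turn":0,"hand":0.0,"slide":[0,0,0.0]},{"turn":0,"hand":0.022,"slide":[0,0,0.0]}]'
python3 -m creep '[{"turn":0,"hand":0.022,"slide":[0,0,0.0]},{"turn":0,"hand":0.022,"slide":[0,0,0.0]},{"turn":0,"hand":0.022,"slide":[0,0,-0.02]},{"turn":0,"hand":0.022,"slide":[0,0,-0.06]},{"turn":0,"hand":0.03,"slide":[0,0,-0.02]}]'
python3 - <<'E'
from h import *
path([.490,-.282,.15],-93,18,174)
E
```

```text
clock: 25.3
tool_pos: [0.547, 0.2114, 0.0572]
eef_rot: [0.759, 0.651, -0.0, 0.0]
contact_force: [0.3, -0.1, -0.9]
opening: 0.228
clock: 25.92
tool_pos: [0.5484, 0.2123, 0.1602]
eef_rot: [0.759, 0.651, 0.002, 0.0]
contact_force: [-0.4, 0.9, 0.0]
opening: 0.328
t 25.93 pos [0.5484 0.2123 0.1602] psi 81.24 D [-0.0584 -0.4943 -0.0102] turn 174 rows 18
0 [-28.   1.   1.] 9.7
1 [-27.   6.   1.] 9.7
2 [-26.  10.   1.] 9.7
3 [-24.  14.   1.] 9.7
4 [-21.  18.   1.] 9.7
5 [-18.  21.   1.] 9.7
6 [-14.  24.   1.] 9.7
7 [-10.  26.   1.] 9.7
8 [-5. 27.  1.] 9.7
9 [-0. 28.  1.] 9.7
10 [ 4. 27.  1.] 9.7
11 [ 9. 26.  1.] 9.7
12 [13. 24.  1.] 9.7
13 [17. 22.  1.] 9.7
14 [20. 19.  1.] 9.7
15 [23. 15.  1.] 9.7
16 [25. 11.  1.] 9.7
17 [27.  7.  1.] 9.7
```

```bash
python3 -m creep '[{"turn":9.7,"hand":0.03,"slide":[-0.028,0.001,0]},{"turn":9.7,"hand":0.03,"slide":[-0.027,0.006,0]},{"turn":9.7,"hand":0.03,"slide":[-0.026,0.010,0]},{"turn":9.7,"hand":0.03,"slide":[-0.024,0.014,0]},{"turn":9.7,"hand":0.03,"slide":[-0.021,0.018,0]}]' 15
python3 -m creep '[{"turn":9.7,"hand":0.03,"slide":[-0.018,0.021,0]},{"turn":9.7,"hand":0.03,"slide":[-0.014,0.024,0]},{"turn":9.7,"hand":0.03,"slide":[-0.010,0.026,0]},{"turn":9.7,"hand":0.03,"slide":[-0.005,0.027,0]},{"turn":9.7,"hand":0.03,"slide":[0,0.028,0]}]'
python3 -m creep '[{"turn":9.7,"hand":0.03,"slide":[0.004,0.027,0]},{"turn":9.7,"hand":0.03,"slide":[0.009,0.026,0]},{"turn":9.7,"hand":0.03,"slide":[0.013,0.024,0]},{"turn":9.7,"hand":0.03,"slide":[0.017,0.022,0]}]'
python3 crate.py
cat > seated.py <<'E'
from h import *
W=np.nanmean([cloud(snapshot('top')) for _ in range(3)],0);q=W[...,:2]-C;x=q@EX;y=q@EY;z=W[...,2]
V,U=np.mgrid[:480,:640]
for cy in(-.096,-.048,0,.048,.096):
    b=(abs(y-cy)<.004)&(abs(x)<.0575)&(z>.053)&(z<.075)
    if b.sum()>25:
        e=np.sort(x[b]);n=b&(x>-.03)
        print(cy,b.sum(),'extent',e[[0,2,-3,-1]].round(4),'mid',((e[1]+e[-2])/2).round(4),'barrel z',np.median(z[n]).round(4),'slope',np.polyfit(x[n],z[n],1)[0].round(3),'cap z',np.median(z[b&(x<-.036)]).round(4))
E
python3 seated.py
python3 -c "
from h import *
path([.490,-.282,.15],-93)"
```

```text
clock: 26.55
tool_pos: [0.5302, 0.0726, 0.1573]
eef_rot: [0.96, 0.279, -0.0, 0.0]
contact_force: [-0.2, -0.3, -0.7]
opening: 0.338
clock: 27.18
tool_pos: [0.513, -0.0648, 0.1572]
eef_rot: [0.99, -0.14, -0.0, -0.0]
contact_force: [0.1, -0.0, -0.5]
opening: 0.342
clock: 27.68
tool_pos: [0.4999, -0.1738, 0.1572]
eef_rot: [0.888, -0.461, -0.0, -0.0]
contact_force: [0.3, 1.2, -0.5]
opening: 0.339
on rocker: cap [0.5055 0.2186 0.0625] -0.0422 0.0001
on rocker: cap [0.4876 0.1247 0.0621] -0.0452 -0.0954
-0.096 92 extent [-0.0514 -0.0505  0.0435  0.0465] mid -0.0026 barrel z 0.06 slope -0.012 cap z 0.0623
0 92 extent [-0.0494 -0.0485  0.0461  0.0491] mid -0.0003 barrel z 0.0598 slope 0.005 cap z 0.0622
t 27.88 pos [ 0.5    -0.1727  0.1571] psi -54.43 D [-0.01   -0.1093 -0.0071] turn 38.6 rows 4
0 [21. 18.  2.] 9.6
1 [23. 14.  2.] 9.6
2 [26. 10.  2.] 9.6
3 [27.  6.  2.] 9.6
```

View pics/t2.png

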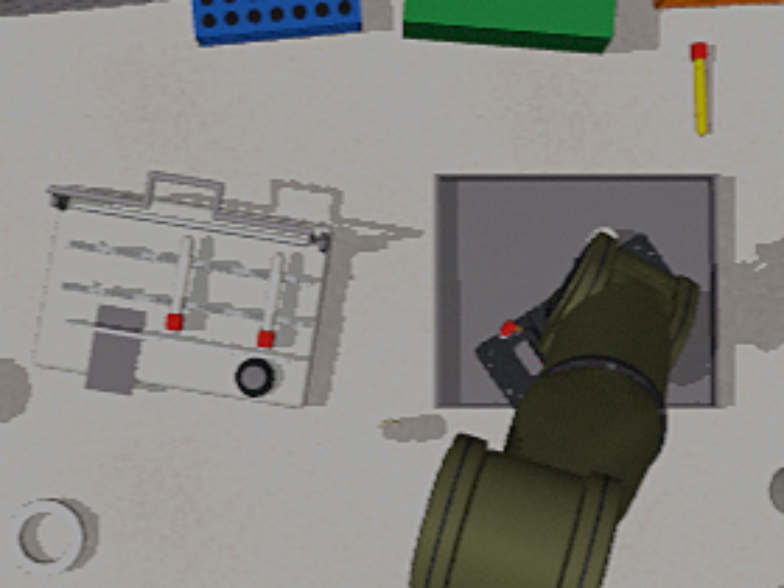

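```bash
python3 -m creep '[{"turn":9.6,"hand":0.03,"slide":[0.021,0.018,0]},{"turn":9.6,"hand":0.03,"slide":[0.023,0.014,0]},{"turn":9.6,"hand":0.03,"slide":[0.026,0.010,0.03]},{"turn":9.6,"hand":0.03,"slide":[0.027,0.006,0.04]},{"turn":0,"hand":0.03,"slide":[0,0,0]}]'
python3 -m creep '[{"turn":0,"hand":0.03,"slide":[0,0,0]}]'
python3 - <<'E'
from h import *
go([.4905,-.282,.014],-93)
s=snapshot('scene');u,v=proj(s,[.5,-.25,.02]).astype(int);cv2.imwrite('pics/g3.png',cv2.resize(s['frame'][v-60:v+60,u-80:u+80,::-1],None,fx=4,fy=4))
f=s['frame'].astype(int)
red=((f[...,0]>120)&(f[...,1]<70)&(f[...,2]<70)).astype(np.uint8)
n,l,st,c=cv2.connectedComponentsWithStats(red)
for i in range(1,n):
    p=atz(s,c[i],.014)
    if st[i,4]>15 and p[0]<.7: print(c[i].round(),st[i,4],p.round(4))
E
```

```text
clock: 28.5
tool_pos: [0.4882, -0.2822, 0.0847]
eef_rot: [-0.689, 0.725, 0.003, -0.001]
contact_force: [0.0, -0.2, -0.1]
opening: 0.341
clock: 28.62
tool_pos: [0.4908, -0.2806, 0.0876]
eef_rot: [-0.69, 0.723, 0.001, 0.001]
contact_force: [-0.5, -0.5, -0.2]
opening: 0.335
t 28.62 pos [ 0.4908 -0.2806  0.0876] psi -92.67 slide(mm, now) [ 1.5  0.3 73.6] turn 0.3 tilt [-0.002  -0.0003]
slide after turn [ 1.4  0.2 73.6]
[256. 274.] 29 [ 0.4643 -0.1706  0.014 ]
[276. 279.] 63 [ 0.5019 -0.1309  0.014 ]
[214. 301.] 57 [ 0.531  -0.2823  0.014 ]
```

View pics/g3.png

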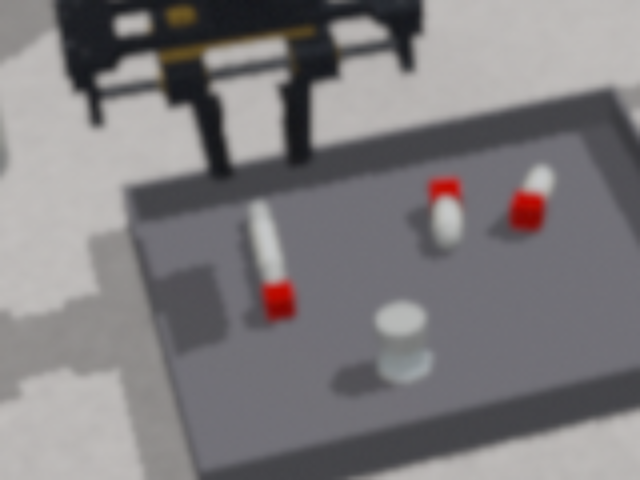

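Tube C lies unmoved between the fingers' lanes (cap at about (280,298) in the crop). Descend and grasp.

```bash
python3 -m creep '[{"turn":0.3,"hand":0.03,"slide":[0.0015,0,0.03]},{"turn":0,"hand":0.03,"slide":[0,0,0.03]},{"turn":0,"hand":0.03,"slide":[0,0,0.0]},{"turn":0,"hand":0.03,"slide":[0,0,0.0]}]'
python3 - <<'E'
from h import *
go([.4905,-.282,.014],-93)
E
```

```text
clock: 29.18
tool_pos: [0.491, -0.2839, 0.0288]
eef_rot: [-0.687, 0.726, -0.001, 0.001]
contact_force: [0.2, -0.5, -0.2]
opening: 0.341
t 29.18 pos [ 0.491  -0.2839  0.0288] psi -93.15 slide(mm, now) [-1.9  0.7 14.8] turn -0.1 tilt [ 0.0004 -0.0021]
slide after turn [-1.9  0.6 14.8]
```

```bash
python3 -m creep '[{"turn":0,"hand":0.03,"slide":[-0.0015,0.0005,0.0145]},{"turn":0,"hand":0.03,"slide":[0,0,0]},{"turn":0,"hand":0.0,"slide":[0,0,0.0]},{"turn":0,"hand":0.0,"slide":[0,0,0.0]},{"turn":0,"hand":0.0,"slide":[0,0,0.0]}]'
python3 -m creep '[{"turn":0,"hand":0.0,"slide":[0,0,0]},{"turn":0,"hand":0.0,"slide":[0,0,-0.01]},{"turn":0,"hand":0.0,"slide":[0,0,-0.03]},{"turn":0,"hand":0.0,"slide":[0,0,-0.05]},{"turn":0,"hand":0.0,"slide":[0,0,-0.05]}]' 25
python3 - <<'E'
from h import *
s=snapshot('scene');u,v=proj(s,[.5,-.25,.1]).astype(int);cv2.imwrite('pics/l3.png',cv2.resize(s['frame'][v-60:v+60,u-80:u+80,::-1],None,fx=4,fy=4))
path(np.append(rk(0,.096),.157),81,18,-174)
E
```

```text
clock: 29.8
tool_pos: [0.4894, -0.2826, 0.0127]
eef_rot: [-0.687, 0.727, 0.0, 0.0]
contact_force: [1.4, -0.2, 0.1]
opening: 0.141
clock: 30.42
tool_pos: [0.4893, -0.2825, 0.1546]
eef_rot: [-0.687, 0.727, 0.0, 0.0]
contact_force: [1.4, -0.8, -0.2]
opening: 0.136
t 30.48 pos [ 0.4919 -0.2849  0.1606] psi -93.3 D [ 0.0703  0.5916 -0.0036] turn -174 rows 18
0 [-33.  -2.   0.] -9.7
1 [-32.  -8.   0.] -9.7
2 [-31. -13.   0.] -9.7
3 [-28. -18.   0.] -9.7
4 [-25. -22.   0.] -9.7
5 [-20. -26.   0.] -9.7
6 [-16. -29.   0.] -9.7
7 [-11. -31.   0.] -9.7
8 [ -5. -33.   0.] -9.7
9 [  0. -33.   0.] -9.7
10 [  6. -33.   0.] -9.7
11 [ 11. -31.   0.] -9.7
12 [ 16. -29.   0.] -9.7
13 [ 21. -26.   0.] -9.7
14 [ 25. -22.   0.] -9.7
15 [ 28. -17.   0.] -9.7
16 [ 31. -12.   0.] -9.7
17 [32. -7.  0.] -9.7
```

View pics/l3.png

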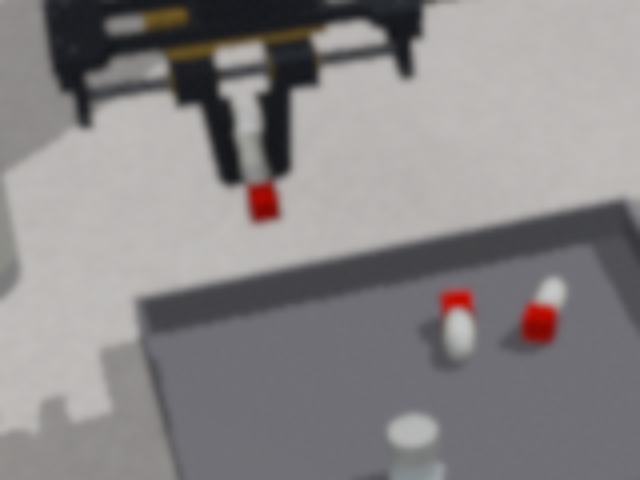

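```bash
python3 -m creep '[{"turn":-9.7,"hand":0.0,"slide":[-0.033,-0.002,0]},{"turn":-9.7,"hand":0.0,"slide":[-0.032,-0.008,0]},{"turn":-9.7,"hand":0.0,"slide":[-0.031,-0.013,0]},{"turn":-9.7,"hand":0.0,"slide":[-0.028,-0.018,0]},{"turn":-9.7,"hand":0.0,"slide":[-0.025,-0.022,0]}]'
python3 -m creep '[{"turn":-9.7,"hand":0.0,"slide":[-0.020,-0.026,0]},{"turn":-9.7,"hand":0.0,"slide":[-0.016,-0.029,0]},{"turn":-9.7,"hand":0.0,"slide":[-0.011,-0.031,0]},{"turn":-9.7,"hand":0.0,"slide":[-0.005,-0.033,0]},{"turn":-9.7,"hand":0.0,"slide":[0,-0.033,0]}]'
python3 -m creep '[{"turn":-9.7,"hand":0.0,"slide":[0.006,-0.033,0]},{"turn":-9.7,"hand":0.0,"slide":[0.011,-0.031,0]},{"turn":-9.7,"hand":0.0,"slide":[0.016,-0.029,0]},{"turn":-9.7,"hand":0.0,"slide":[0.021,-0.026,0]},{"turn":-9.7,"hand":0.0,"slide":[0.025,-0.022,0]}]'
python3 -m creep '[{"turn":-9.7,"hand":0.0,"slide":[0.028,-0.017,0]},{"turn":-9.7,"hand":0.0,"slide":[0.031,-0.012,0]},{"turn":-9.7,"hand":0.0,"slide":[0.032,-0.007,0]},{"turn":0,"hand":0.0,"slide":[0,0,0]},{"turn":0,"hand":0.0,"slide":[0,0,0]}]'
python3 pl.py 0.096; python3 held.py
```

```text
clock: 31.1
tool_pos: [0.5091, -0.1166, 0.1532]
eef_rot: [0.926, -0.378, 0.0, -0.0]
contact_force: [0.6, -0.7, 0.1]
opening: 0.139
clock: 31.72
tool_pos: [0.5276, 0.0474, 0.1532]
eef_rot: [0.999, 0.035, 0.0, 0.0]
contact_force: [0.5, -0.6, -1.1]
opening: 0.135
clock: 32.35
tool_pos: [0.5452, 0.2126, 0.1532]
eef_rot: [0.897, 0.443, 0.0, 0.0]
contact_force: [1.0, 0.0, -0.7]
opening: 0.138
clock: 32.98
tool_pos: [0.5563, 0.3084, 0.1526]
eef_rot: [0.759, 0.651, -0.001, 0.001]
contact_force: [-0.3, -1.0, -0.6]
opening: 0.138
t 32.98 pos [0.5563 0.3084 0.1526] psi 81.23 slide(mm, now) [-0.6  6.1 95.2] turn 0.2 tilt [-0.002   0.0003]
slide after turn [-0.8  6.1 95.1]
0.1394078923342473
cap [242. 234.] 28 [0.5068 0.2174 0.062 ] rocker -0.0408 -0.0009
cap [362. 238.] 33 [ 0.4983 -0.1331  0.0221] rocker 0.0057 -0.3484
cap [274. 241.] 30 [0.489  0.1246 0.0621] rocker -0.0439 -0.0953
cap [376. 247.] 35 [ 0.4715 -0.1747  0.0219] rocker -0.0143 -0.3937
-54 1 y -0.0051 -0.0051 z 0.0046 0.0046 rgb [154. 127. 126.]
-48 1 y -0.0072 -0.0072 z 0.0051 0.0051 rgb [133. 101.  98.]
-42 5 y -0.0088 -0.0075 z -0.0054 0.0049 rgb [120.  87.  86.]
-24 1 y -0.0153 -0.0153 z 0.0211 0.0211 rgb [106.  69.  68.]
-18 1 y -0.0171 -0.0171 z 0.0211 0.0211 rgb [80. 37. 37.]
-12 8 y -0.0195 0.0094 z 0.003 0.0183 rgb [103.  98.  97.]
-6 24 y -0.0199 0.0109 z -0.0038 0.0292 rgb [70. 69. 69.]
0 21 y -0.019 0.0091 z 0.0018 0.0292 rgb [58. 59. 58.]
6 136 y -0.0199 0.0198 z -0.0081 0.0298 rgb [50. 51. 52.]
12 40 y -0.0198 0.0194 z -0.0057 0.0294 rgb [79. 79. 79.]
18 12 y -0.0052 0.0062 z -0.0025 0.0042 rgb [147. 147. 143.]
24 10 y -0.0061 0.004 z -0.0036 0.0039 rgb [145. 145. 143.]
30 10 y -0.0061 0.006 z -0.0038 0.0047 rgb [139. 140. 138.]
36 9 y -0.0049 0.0013 z -0.0052 0.0045 rgb [140. 140. 139.]
42 13 y -0.0048 0.0034 z -0.0043 0.0042 rgb [141. 142. 141.]
48 15 y -0.0044 0.0053 z -0.0057 0.0015 rgb [133. 133. 133.]
```

View pics/p_s.png

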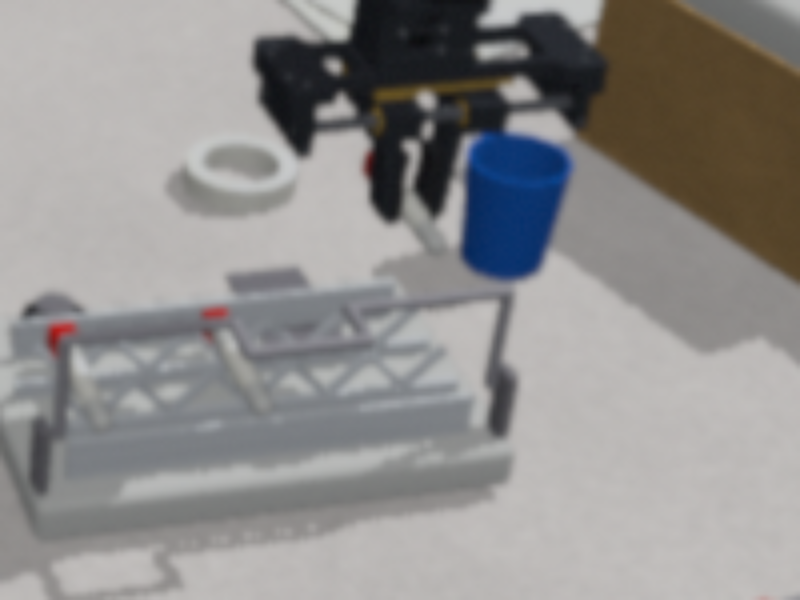

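```bash
python3 -m creep '[{"turn":0,"hand":0.0,"slide":[-0.001,0.006,0.03]},{"turn":0,"hand":0.0,"slide":[0,0,0.03]},{"turn":0,"hand":0.0,"slide":[0,0,0.02]},{"turn":0,"hand":0.0,"slide":[0,0,0.0]},{"turn":0,"hand":0.0,"slide":[0,0,0.0]}]'
python3 -c "
from h import *
go(np.append(rk(0.0005,0.096),.0575),81)"
```

```text
clock: 33.85
tool_pos: [0.5625, 0.3086, 0.0737]
eef_rot: [0.758, 0.652, 0.001, 0.0]
contact_force: [0.4, -0.1, -0.8]
opening: 0.143
t 33.85 pos [0.5625 0.3086 0.0737] psi 81.35 slide(mm, now) [-2.   0.4 16.2] turn 0.4 tilt [0.0013 0.0011]
slide after turn [-1.9  0.5 16.2]
```

```bash
python3 -m creep '[{"turn":0.3,"hand":0.0,"slide":[-0.002,0,0.008]},{"turn":0,"hand":0.0,"slide":[0,0,0.005]},{"turn":0,"hand":0.0,"slide":[0,0,0.003]},{"turn":0,"hand":0.0,"slide":[0,0,0.0]},{"turn":0,"hand":0.022,"slide":[0,0,0.0]}]'
python3 -m creep '[{"turn":0,"hand":0.022,"slide":[0,0,0.0]},{"turn":0,"hand":0.022,"slide":[0,0,0.0]},{"turn":0,"hand":0.022,"slide":[0,0,-0.02]},{"turn":0,"hand":0.022,"slide":[0,0,-0.06]},{"turn":0,"hand":0.015,"slide":[0,0,-0.06]}]'
python3 - <<'E'
from h import *
path(np.append(rk(0.098,.0),.20),-9)
E
```

```text
clock: 34.48
tool_pos: [0.5615, 0.3059, 0.0566]
eef_rot: [0.76, 0.65, -0.0, 0.0]
contact_force: [-0.4, 0.2, -0.8]
opening: 0.231
clock: 35.1
tool_pos: [0.5615, 0.3061, 0.1994]
eef_rot: [0.76, 0.65, 0.0, -0.0]
contact_force: [0.5, -0.4, -0.9]
opening: 0.177
t 35.1 pos [0.5615 0.3061 0.1994] psi 81.07 D [ 0.0825 -0.1095  0.0006] turn 90.1 rows 9
0 [-11.  11.  -0.] 10.0
1 [-9. 13. -0.] 10.0
2 [-6. 14. -0.] 10.0
3 [-4. 15. -0.] 10.0
4 [-1. 15. -0.] 10.0
5 [ 2. 15. -0.] 10.0
6 [ 4. 15. -0.] 10.0
7 [ 7. 14. -0.] 10.0
8 [ 9. 12. -0.] 10.0
```

```bash
python3 -m creep '[{"turn":0,"hand":0.022,"slide":[-0.048,0,0]},{"turn":0,"hand":0.022,"slide":[-0.048,0,0]},{"turn":0,"hand":0.022,"slide":[-0.048,0,0]},{"turn":0,"hand":0.022,"slide":[-0.048,0,0]},{"turn":0,"hand":0.022,"slide":[0,0,0]}]'
python3 -m creep '[{"turn":0,"hand":0.022,"slide":[0,0,0]},{"turn":0,"hand":0.022,"slide":[0,0,0]}]'
python3 seated.py; python3 -c "
from h import *
go(np.append(rk(-0.002,-.096),.058),81)
save(snapshot('top'),'t4.png')"
```

```text
clock: 35.72
tool_pos: [0.5315, 0.111, 0.1977]
eef_rot: [0.762, 0.647, -0.001, 0.001]
contact_force: [-0.0, 0.4, -0.5]
opening: 0.254
clock: 35.98
tool_pos: [0.5321, 0.1184, 0.1973]
eef_rot: [0.759, 0.651, 0.001, -0.0]
contact_force: [-0.4, 0.7, -0.0]
opening: 0.251
0.096 101 extent [-0.0502 -0.0493  0.0452  0.0477] mid -0.0014 barrel z 0.0601 slope 0.003 cap z 0.0626
t 36.12 pos [0.5319 0.1178 0.1968] psi 81.16 slide(mm, now) [ -0.7  -1.6 138.8] turn 0.2 tilt [0.0007 0.0001]
slide after turn [ -0.6  -1.6 138.8]
```

View pics/t4.png

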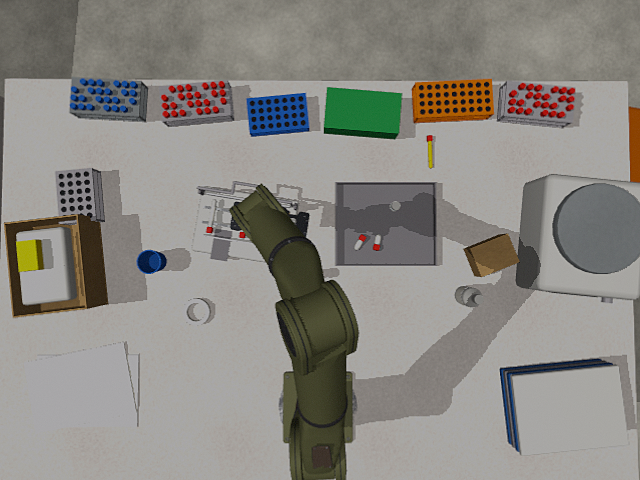

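Tube C is seated (mid −1.4 mm), the crate holds only the stubs (≈(360,240), (377,245)) and jar. Now a small recentring of tube A.

```bash
python3 -m creep '[{"turn":0,"hand":0.026,"slide":[-0.0005,0,0.04]},{"turn":0,"hand":0.026,"slide":[0,0,0.04]},{"turn":0,"hand":0.026,"slide":[0,0,0.03]},{"turn":0,"hand":0.026,"slide":[0,0,0.015]},{"turn":0,"hand":0.026,"slide":[0,0,0]}]'
python3 -m creep '[{"turn":0,"hand":0.026,"slide":[0,0,0]}]'
python3 -c "
from h import *
go(np.append(rk(-0.002,-.096),.058),81)"
```

```text
clock: 36.8
tool_pos: [0.5314, 0.1163, 0.0712]
eef_rot: [0.76, 0.65, -0.001, -0.0]
contact_force: [0.1, -0.2, -0.0]
opening: 0.298
clock: 36.92
tool_pos: [0.5325, 0.1164, 0.0727]
eef_rot: [0.76, 0.65, 0.001, 0.0]
contact_force: [-0.2, -0.3, 0.3]
opening: 0.301
t 36.92 pos [0.5325 0.1164 0.0727] psi 81.06 slide(mm, now) [ 0.6 -2.4 14.7] turn 0.1 tilt [0.0009 0.0016]
slide after turn [ 0.7 -2.4 14.7]
```

```bash
python3 -m creep '[{"turn":0,"hand":0.026,"slide":[0.0005,-0.002,0.014]},{"turn":0,"hand":0.026,"slide":[0,0,0]},{"turn":0,"hand":0.0,"slide":[0,0,0]},{"turn":0,"hand":0.0,"slide":[0,0,0]},{"turn":0,"hand":0.0,"slide":[0,0,0]}]' 15
python3 -m creep '[{"turn":0,"hand":0.0,"slide":[0,0,0]},{"turn":0,"hand":0.0,"slide":[0,0,-0.003]},{"turn":0,"hand":0.0,"slide":[0,0.0027,0]},{"turn":0,"hand":0.0,"slide":[0,0,0.003]},{"turn":0,"hand":0.0,"slide":[0,0,0]}]'
python3 -m creep '[{"turn":0,"hand":0.022,"slide":[0,0,0]},{"turn":0,"hand":0.022,"slide":[0,0,0]},{"turn":0,"hand":0.022,"slide":[0,0,-0.03]},{"turn":0,"hand":0.022,"slide":[0,0,-0.06]},{"turn":0,"hand":0.015,"slide":[0,0,-0.055]}]'
python3 - <<'E'
from h import *
path(np.append(rk(0.098,.0),.20),-9)
E
```

```text
clock: 37.55
tool_pos: [0.5304, 0.1187, 0.0582]
eef_rot: [0.76, 0.65, 0.002, -0.001]
contact_force: [0.2, 5.0, 0.8]
opening: 0.14
clock: 38.17
tool_pos: [0.5336, 0.1177, 0.0584]
eef_rot: [0.76, 0.65, 0.002, -0.0]
contact_force: [0.1, 4.7, 5.6]
opening: 0.142
clock: 38.8
tool_pos: [0.5321, 0.1151, 0.2039]
eef_rot: [0.76, 0.649, -0.001, 0.0]
contact_force: [-0.0, -0.1, -0.2]
opening: 0.177
t 38.8 pos [0.5321 0.1151 0.2039] psi 80.99 D [ 0.1119  0.0815 -0.0039] turn 90.0 rows 9
0 [11. 11.  0.] 10.0
1 [13.  9.  0.] 10.0
2 [14.  6.  0.] 10.0
3 [15.  4.  0.] 10.0
4 [15.  1.  0.] 10.0
5 [15. -1.  0.] 10.0
6 [15. -4.  0.] 10.0
7 [14. -7.  0.] 10.0
8 [13. -9.  0.] 10.0
```

```bash
python3 -m creep '[{"turn":10,"hand":0.015,"slide":[0.011,0.011,0]},{"turn":10,"hand":0.015,"slide":[0.013,0.009,0]},{"turn":10,"hand":0.015,"slide":[0.014,0.006,0]},{"turn":10,"hand":0.015,"slide":[0.015,0.004,0]},{"turn":10,"hand":0.015,"slide":[0.015,0.001,0]}]'
python3 -m creep '[{"turn":10,"hand":0.015,"slide":[0.015,-0.001,0]},{"turn":10,"hand":0.015,"slide":[0.015,-0.004,0]},{"turn":10,"hand":0.015,"slide":[0.014,-0.007,0]},{"turn":10,"hand":0.015,"slide":[0.013,-0.009,0]},{"turn":0,"hand":0.015,"slide":[0,0,0]}]'
python3 -m creep '[{"turn":0,"hand":0.017,"slide":[0,0,0]},{"turn":0,"hand":0.017,"slide":[0,0,0]}]'
python3 - <<'E'
from h import *
go(np.append(rk(0.098,.0),.125),-9)
for n in('scene','top'):
    s=snapshot(n);W=cloud(s);q=W[...,:2]-C;x=q@EX;y=q@EY;z=W[...,2]
    for nm,b in(('grip',(abs(y)<.022)&(x>.08)&(x<.13)&(z>.11)&(z<.15)),('bar',((abs(y-.06)<.02)|(abs(y+.06)<.02))&(x>.04)&(x<.1)&(z>.11)&(z<.15))):
        if b.any(): print(n,nm,b.sum(),np.median(x[b]).round(4),np.median(z[b]).round(4),z[b].max().round(4))
s=snapshot('scene');cv2.imwrite('pics/c0.png',cv2.resize(s['frame'][120:320,300:520,::-1],None,fx=3,fy=3))
E
python3 seated.py
```

```text
clock: 39.42
tool_pos: [0.5944, 0.1615, 0.2022]
eef_rot: [0.964, 0.264, -0.001, 0.001]
contact_force: [-0.4, -0.3, -0.3]
opening: 0.172
clock: 40.05
tool_pos: [0.6446, 0.199, 0.202]
eef_rot: [0.997, -0.077, -0.0, 0.001]
contact_force: [-0.7, 0.2, 0.1]
opening: 0.169
clock: 40.3
tool_pos: [0.6439, 0.198, 0.2026]
eef_rot: [0.997, -0.078, -0.0, 0.0]
contact_force: [0.3, -0.7, 0.1]
opening: 0.197
t 40.3 pos [0.6439 0.198  0.2026] psi -8.9 slide(mm, now) [ 0.3  1.4 77.6] turn 0.1 tilt [-0.0009  0.0007]
slide after turn [ 0.3  1.4 77.6]
scene grip 70 0.1008 0.1339 0.1387
scene bar 124 0.0712 0.1351 0.14
top grip 9 0.0987 0.1361 0.1393
top bar 43 0.0668 0.136 0.1414
-0.096 93 extent [-0.0486 -0.0476  0.0493  0.05  ] mid 0.0006 barrel z 0.0599 slope -0.016 cap z 0.0629
```

View pics/c0.png

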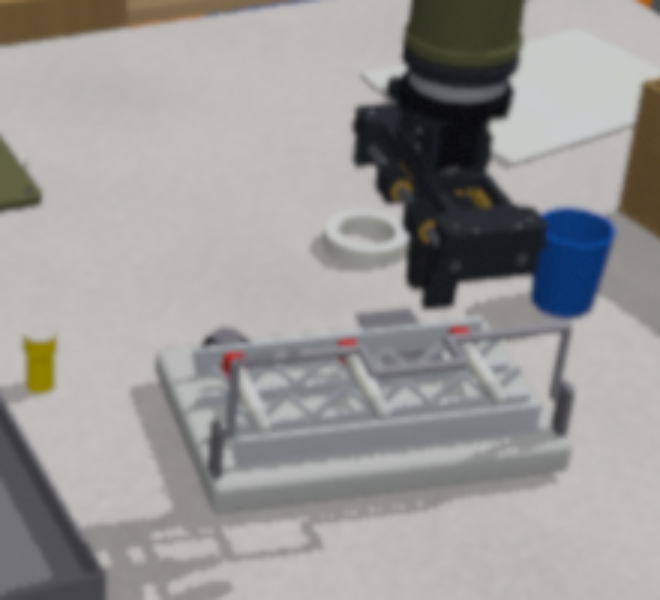

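```bash
python3 -m creep '[{"turn":0,"hand":0.017,"slide":[0.0005,0.001,0.03]},{"turn":0,"hand":0.017,"slide":[0,0,0.02]},{"turn":0,"hand":0.017,"slide":[0,0,0.015]},{"turn":0,"hand":0.017,"slide":[0,0,0.014]},{"turn":0,"hand":0.017,"slide":[0,0,0]}]'
python3 -m creep '[{"turn":0,"hand":0.0,"slide":[0,0,0]},{"turn":0,"hand":0.0,"slide":[0,0,0]},{"turn":0,"hand":0.0,"slide":[0,0,0]}]' 15
python3 -c "
from h import *
go(np.append(rk(0.098,.0),.122),-9)
for th in np.radians([92,87,82,77,72,67,62,57,52,47,42,37,32,27,22,17,12,7,2,0]):
    p=np.radians(24.78)+th;print(round(np.degrees(th)),(65-71.6*np.cos(p)).round(1),(69+71.6*np.sin(p)).round(1),end='; ')
"
```

```text
clock: 41.22
tool_pos: [0.6442, 0.1978, 0.1227]
eef_rot: [0.997, -0.078, -0.001, 0.0]
contact_force: [0.2, 0.4, 0.2]
opening: 0.19
clock: 41.6
tool_pos: [0.6444, 0.1982, 0.1242]
eef_rot: [0.997, -0.078, -0.0, -0.0]
contact_force: [-2.6, 0.3, 2.9]
opening: 0.083
t 41.6 pos [0.6444 0.1982 0.1242] psi -8.93 slide(mm, now) [-0.1  1.7  2.2] turn 0.1 tilt [-0.0007 -0.0002]
slide after turn [-0.1  1.7  2.2]
92 97.3 132.9; 87 91.6 135.5; 82 85.7 137.6; 77 79.6 139.1; 72 73.5 140.1; 67 67.2 140.6; 62 61.0 140.5; 57 54.8 139.9; 52 48.6 138.7; 47 42.6 137.0; 42 36.8 134.8; 37 31.1 132.1; 32 25.8 128.9; 27 20.7 125.3; 22 16.0 121.2; 17 11.6 116.7; 12 7.7 111.9; 7 4.1 106.7; 2 1.1 101.3; 0 -0.0 99.0;
```

```bash
python3 -m creep '[{"turn":0,"hand":0.0,"slide":[-0.0057,0,-0.0026]},{"turn":0,"hand":0.0,"slide":[-0.0059,0,-0.0021]},{"turn":0,"hand":0.0,"slide":[-0.0061,0,-0.0015]},{"turn":0,"hand":0.0,"slide":[-0.0061,0,-0.001]},{"turn":0,"hand":0.0,"slide":[-0.0063,0,-0.0005]}]'
python3 -m creep '[{"turn":0,"hand":0.0,"slide":[-0.0062,0,0]},{"turn":0,"hand":0.0,"slide":[-0.0062,0,0.0006]},{"turn":0,"hand":0.0,"slide":[-0.0062,0,0.0012]},{"turn":0,"hand":0.0,"slide":[-0.006,0,0.0017]},{"turn":0,"hand":0.0,"slide":[-0.0058,0,0.0022]}]'
python3 -m creep '[{"turn":0,"hand":0.0,"slide":[-0.0057,0,0.0027]},{"turn":0,"hand":0.0,"slide":[-0.0053,0,0.0032]},{"turn":0,"hand":0.0,"slide":[-0.0051,0,0.0036]},{"turn":0,"hand":0.0,"slide":[-0.0047,0,0.0041]},{"turn":0,"hand":0.0,"slide":[-0.0044,0,0.0045]}]'
python3 -c "
from h import *
go(np.append(rk(0.016,.0),.111),-9)"
```

```text
clock: 42.22
tool_pos: [0.6162, 0.2027, 0.1326]
eef_rot: [0.997, -0.078, 0.002, -0.001]
contact_force: [2.7, -0.2, 3.4]
opening: 0.086
clock: 42.85
tool_pos: [0.5845, 0.2077, 0.1251]
eef_rot: [0.997, -0.078, -0.0, -0.0]
contact_force: [3.5, 1.6, -0.9]
opening: 0.076
clock: 43.48
tool_pos: [0.5605, 0.2114, 0.1075]
eef_rot: [0.997, -0.078, 0.001, -0.0]
contact_force: [6.3, 1.1, -2.6]
opening: 0.079
t 43.48 pos [0.5605 0.2114 0.1075] psi -8.95 slide(mm, now) [ 2.8  1.5 -3.5] turn 0.0 tilt [ 0.0012 -0.0005]
slide after turn [ 2.8  1.5 -3.5]
```

```bash
python3 -m creep '[{"turn":0,"hand":0.0,"slide":[-0.0039,0,0.0048]},{"turn":0,"hand":0.0,"slide":[-0.0036,0,0.0052]},{"turn":0,"hand":0.0,"slide":[-0.002,0,0.004]},{"turn":0,"hand":0.0,"slide":[0,0,0]}]'
python3 - <<'E'
from h import *
go(np.append(rk(0.0,.0),.089),-9)
W=np.nanmean([cloud(snapshot('scene')) for _ in range(3)],0)
q=W[...,:2]-C;x=q@EX;y=q@EY;z=W[...,2]
for y0 in(-.11,-.07,-.045,.05,.075,.115):
    b=(abs(y-y0)<.01)&(abs(x)<.018)&(z>.0655)&(z<.1); 
    if b.any(): print(y0,b.sum(),x[b].mean().round(4),np.median(z[b]).round(4),z[b].max().round(4))
s=snapshot('scene');cv2.imwrite('pics/c1.png',cv2.resize(s['frame'][120:320,300:520,::-1],None,fx=3,fy=3))
E
```

```text
clock: 43.98
tool_pos: [0.5509, 0.2129, 0.0932]
eef_rot: [0.997, -0.078, 0.0, -0.0]
contact_force: [5.6, 2.6, -4.2]
opening: 0.076
t 43.98 pos [0.5509 0.2129 0.0932] psi -8.94 slide(mm, now) [-3.5  1.5  4.2] turn 0.1 tilt [ 0.0004 -0.0002]
slide after turn [-3.5  1.5  4.2]
-0.11 30 0.0039 0.0746 0.0804
-0.07 30 0.0017 0.0743 0.078
-0.045 29 0.0047 0.0752 0.0984
0.05 28 0.0047 0.0755 0.0864
0.075 27 0.0051 0.0752 0.0779
0.115 27 0.004 0.0749 0.0789
```

View pics/c1.png

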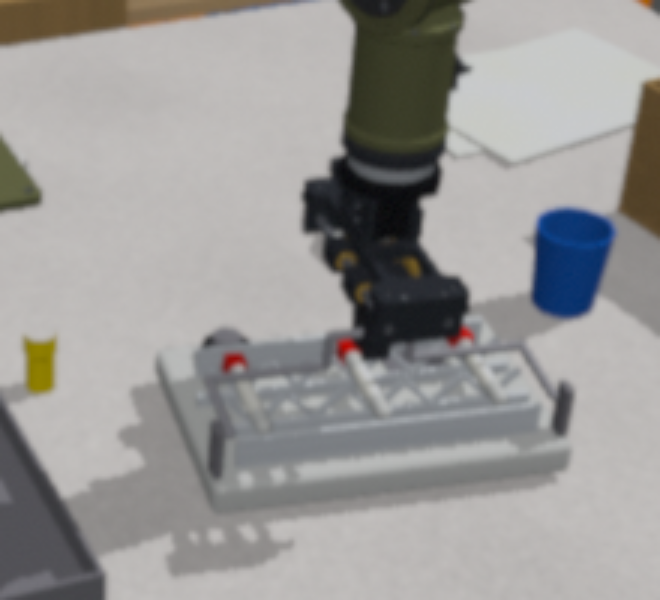

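```bash
python3 -m creep '[{"turn":0,"hand":0.0,"slide":[-0.0015,0,0.003]},{"turn":0,"hand":0.0,"slide":[-0.001,0,0.002]},{"turn":0,"hand":0.0,"slide":[0,0,0]},{"turn":0,"hand":0.0,"slide":[0,0,0]}]'
cat > bar.py <<'E'
from h import *
W=np.nanmean([cloud(snapshot('scene')) for _ in range(3)],0)
q=W[...,:2]-C;x=q@EX;y=q@EY;z=W[...,2]
for y0 in(-.11,-.07,-.045,.05,.075,.115):
    b=(abs(y-y0)<.01)&(abs(x)<.018)&(z>.0655)&(z<.1); 
    if b.any(): print(y0,b.sum(),x[b].mean().round(4),np.median(z[b]).round(4),z[b].max().round(4))
E
python3 bar.py
```

```text
clock: 44.68
tool_pos: [0.5487, 0.2132, 0.0884]
eef_rot: [0.997, -0.078, 0.0, -0.0]
contact_force: [4.3, 2.1, -2.1]
opening: 0.076
-0.11 29 0.0036 0.0707 0.0736
-0.07 29 0.0028 0.0698 0.0732
-0.045 29 0.0043 0.0708 0.0812
0.05 25 0.0041 0.0701 0.0724
0.075 27 0.0043 0.0706 0.0739
0.115 27 0.0044 0.0701 0.0724
```

```bash
python3 -m creep '[{"turn":0,"hand":0.0,"slide":[-0.0007,0,0.002]},{"turn":0,"hand":0.0,"slide":[0,0,0.001]},{"turn":0,"hand":0.0,"slide":[0,0,0]},{"turn":0,"hand":0.0,"slide":[0,0,0]}]'
python3 bar.py
```

```text
clock: 45.32
tool_pos: [0.5485, 0.2133, 0.0874]
eef_rot: [0.997, -0.078, 0.001, -0.0]
contact_force: [2.4, 0.5, 11.8]
opening: 0.08
-0.11 30 0.0033 0.0697 0.0729
-0.07 30 0.003 0.0699 0.0735
-0.045 29 0.0038 0.0704 0.0979
0.05 23 0.0042 0.0703 0.0725
0.075 26 0.0042 0.0702 0.0725
0.115 27 0.0037 0.0704 0.0734
```

```bash
python3 -m creep '[{"turn":0,"hand":0.018,"slide":[0,0,0]},{"turn":0,"hand":0.018,"slide":[0,0,0]},{"turn":0,"hand":0.018,"slide":[0,0,0]},{"turn":0,"hand":0.018,"slide":[0,0,-0.02]},{"turn":0,"hand":0.018,"slide":[0,0,-0.05]}]'
python3 -m creep '[{"turn":0,"hand":0.0,"slide":[0,0,0]},{"turn":0,"hand":0.0,"slide":[0,0,0]}]'
python3 bar.py
python3 - <<'E'
from h import *
path(np.append(rk(-.0895,-.089),.13),-9)
s=snapshot('top')
for d in pinpoint('start_top',s): print(d['uv'],d['conf'],atz(s,d['uv'],.053).round(4),rk(-.0895,-.089))
W=np.nanmean([cloud(snapshot('top')) for _ in range(4)],0)
f=s['frame'].astype(int);p=rk(-.09,-.09);d=np.hypot(W[...,0]-p[0],W[...,1]-p[1])
g=(d<.03)&(f.mean(-1)<70)
print('black ring centroid',W[g].mean(0),g.sum());b=(d<.008);print('btn',W[b].mean(0),np.median(W[b][:,2]))
b=g&(W[...,2]>.03)
if g.sum()>5:
    (cx,cy),r=cv2.minEnclosingCircle(W[g][:,:2].astype(np.float32));print(cx,cy,r)
E
python3 seated.py
```

```text
clock: 46.1
tool_pos: [0.5453, 0.2124, 0.1539]
eef_rot: [0.997, -0.078, -0.003, 0.002]
contact_force: [0.2, 0.5, 0.9]
opening: 0.205
clock: 46.35
tool_pos: [0.5468, 0.213, 0.1551]
eef_rot: [0.997, -0.078, -0.001, 0.0]
contact_force: [0.6, -0.4, -0.3]
opening: 0.013
-0.11 29 0.0024 0.0701 0.073
-0.07 26 0.0035 0.07 0.0727
-0.045 29 0.0043 0.0705 0.0845
0.05 27 0.0044 0.0709 0.0986
0.075 28 0.0036 0.0695 0.0724
0.115 27 0.0031 0.0707 0.0722
t 46.5 pos [0.5466 0.2129 0.1543] psi -8.94 D [-0.1017 -0.0749 -0.0243] turn 0.1 rows 3
0 [-30.  30.   8.] 0.0
1 [-30.  30.   8.] 0.0
2 [-30.  30.   8.] 0.0
[271.2, 255.8] 0.62 [0.4448 0.1335 0.053 ] [0.44487923 0.13799662]
[486.4, 255.1] 0.22 [ 0.4481 -0.4928  0.053 ] [0.44487923 0.13799662]
black ring centroid [0.44210818 0.14220358 0.63684585] 1079
btn [0.44416686 0.13709864 0.57857983] 0.6737667997131431
0.4441421627998352 0.1371787041425705 0.02999567985534668
-0.096 93 extent [-0.0486 -0.0477  0.0489  0.05  ] mid 0.0006 barrel z 0.0601 slope -0.022 cap z 0.0625
```

```bash
python3 -m creep '[{"turn":0,"hand":0.0,"slide":[-0.03,0.03,0]},{"turn":0,"hand":0.0,"slide":[-0.03,0.03,0]},{"turn":0,"hand":0.0,"slide":[-0.03,0.032,0.02]},{"turn":0,"hand":0.0,"slide":[0,0,0.03]},{"turn":0,"hand":0.0,"slide":[0,0,0]}]'
python3 -m creep '[{"turn":0,"hand":0.0,"slide":[0,0,0]},{"turn":0,"hand":0.0,"slide":[0,0,0]}]'
python3 - <<'E'
from h import *
go([.4446,.136,.061],-9)
s=snapshot('scene');cv2.imwrite('pics/d0.png',cv2.resize(s['frame'][140:320,300:520,::-1],None,fx=3,fy=3))
E
```

```text
clock: 47.58
tool_pos: [0.4436, 0.136, 0.1047]
eef_rot: [0.997, -0.078, -0.001, 0.001]
contact_force: [0.3, -0.1, 0.8]
opening: 0.004
clock: 47.82
tool_pos: [0.4454, 0.1369, 0.1065]
eef_rot: [0.997, -0.078, 0.001, -0.001]
contact_force: [0.4, -0.4, 0.6]
opening: 0.005
t 47.83 pos [0.4454 0.1369 0.1065] psi -8.93 slide(mm, now) [-0.8  1.1 45.5] turn 0.1 tilt [ 0.002  -0.0013]
slide after turn [-0.7  1.1 45.5]
```

View pics/d0.png

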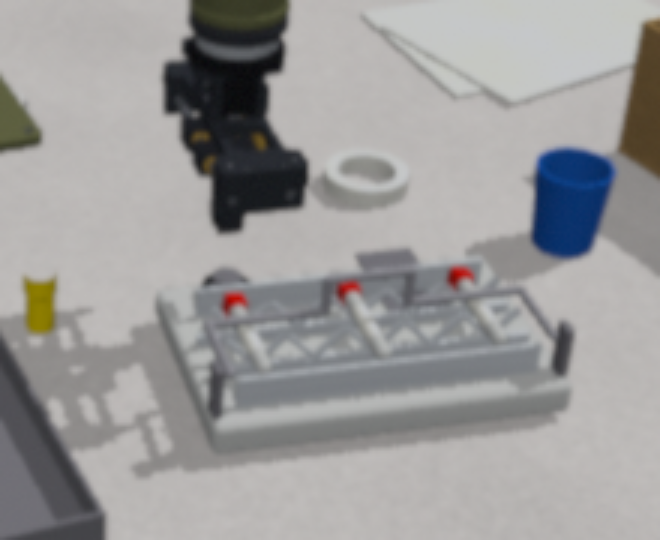

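```bash
python3 -m creep '[{"turn":0,"hand":0.0,"slide":[0,0,0.02]},{"turn":0,"hand":0.0,"slide":[0,0,0.015]},{"turn":0,"hand":0.0,"slide":[0,0,0.006]},{"turn":0,"hand":0.0,"slide":[0,0,0]}]'
python3 -m creep '[{"turn":0,"hand":0.0,"slide":[0,0,0.003]},{"turn":0,"hand":0.0,"slide":[0,0,0]}]'
python3 -m creep '[{"turn":0,"hand":0.0,"slide":[0,0,0.002]},{"turn":0,"hand":0.0,"slide":[0,0,0]}]'
```

```text
clock: 48.38
tool_pos: [0.4442, 0.1364, 0.0644]
eef_rot: [0.997, -0.078, -0.0, 0.0]
contact_force: [-1.3, 0.7, 0.9]
opening: 0.005
clock: 48.62
tool_pos: [0.4442, 0.1364, 0.0618]
eef_rot: [0.997, -0.078, -0.0, -0.0]
contact_force: [-1.2, 0.1, 3.3]
opening: 0.007
clock: 48.88
tool_pos: [0.4443, 0.1364, 0.0597]
eef_rot: [0.997, -0.078, -0.0, -0.0]
contact_force: [-0.7, -0.2, 4.9]
opening: 0.007
```

```bash
python3 -m creep '[{"turn":0,"hand":0.0,"slide":[0,0,0.002]},{"turn":0,"hand":0.0,"slide":[0,0,0]}]'
python3 -m creep '[{"turn":0,"hand":0.0,"slide":[0,0,0.002]},{"turn":0,"hand":0.0,"slide":[0,0,0]},{"turn":0,"hand":0.0,"slide":[0,0,0]}]'

```

```text
clock: 49.12
tool_pos: [0.4443, 0.1364, 0.0583]
eef_rot: [0.997, -0.078, 0.0, -0.0]
contact_force: [-2.7, 0.1, 13.2]
opening: 0.007
clock: 49.5
tool_pos: [0.4442, 0.1363, 0.0579]
eef_rot: [0.997, -0.078, 0.001, -0.0]
contact_force: [-4.8, -0.4, 33.7]
opening: 0.005
```

```bash
python3 -m creep '[{"turn":0,"hand":0.0,"slide":[0,0,-0.005]},{"turn":0,"hand":0.0,"slide":[0,0,-0.03]},{"turn":0,"hand":0.0,"slide":[0,0,-0.06]},{"turn":0,"hand":0.0,"slide":[0,0,-0.06]},{"turn":0,"hand":0.0,"slide":[0,0.05,0]}]'
python3 -m creep '[{"turn":0,"hand":0.0,"slide":[0,0.06,0]},{"turn":0,"hand":0.0,"slide":[0,0.06,0]},{"turn":0,"hand":0.0,"slide":[0,0.06,0]},{"turn":0,"hand":0.0,"slide":[0,0,0]},{"turn":0,"hand":0.0,"slide":[0,0,0]}]'
python3 - <<'E'
from h import *
s=snapshot('top');cv2.imwrite('pics/f.png',cv2.resize(s['frame'][120:330,120:520,::-1],None,fx=2,fy=2))
s=snapshot('scene');cv2.imwrite('pics/fs.png',cv2.resize(s['frame'][140:420,80:520,::-1],None,fx=1.8,fy=1.8))
W=np.nanmean([cloud(snapshot('top')) for _ in range(4)],0);p=[.4446,.1365];d=np.hypot(W[...,0]-p[0],W[...,1]-p[1]);print('btn z',np.median(W[d<.009][:,2]))
E
python3 seated.py;python3 bar.py
```

```text
clock: 50.12
tool_pos: [0.4411, 0.0908, 0.2143]
eef_rot: [0.997, -0.074, 0.006, -0.003]
contact_force: [0.8, -0.7, -0.8]
opening: 0.007
clock: 50.75
tool_pos: [0.4091, -0.0906, 0.2105]
eef_rot: [0.997, -0.078, 0.0, -0.0]
contact_force: [0.1, 0.9, 1.0]
opening: 0.005
btn z 0.05456896319672383
-0.096 92 extent [-0.0486 -0.0477  0.049   0.0502] mid 0.0006 barrel z 0.06 slope -0.026 cap z 0.0622
0 88 extent [-0.0494 -0.0485  0.0459  0.0492] mid -0.0003 barrel z 0.0599 slope -0.016 cap z 0.0634
0.096 97 extent [-0.0502 -0.0493  0.045   0.0476] mid -0.0023 barrel z 0.0602 slope -0.033 cap z 0.0628
-0.11 30 0.0026 0.0698 0.0724
-0.07 29 0.0038 0.0702 0.0744
-0.045 27 0.0042 0.0705 0.0734
0.05 24 0.0041 0.0705 0.091
0.075 25 0.0044 0.0705 0.073
0.115 27 0.0042 0.0703 0.0736
```

View pics/f.png

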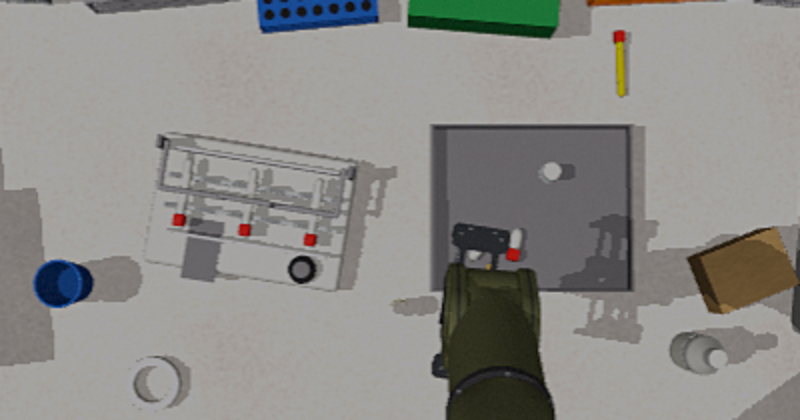

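View pics/fs.png

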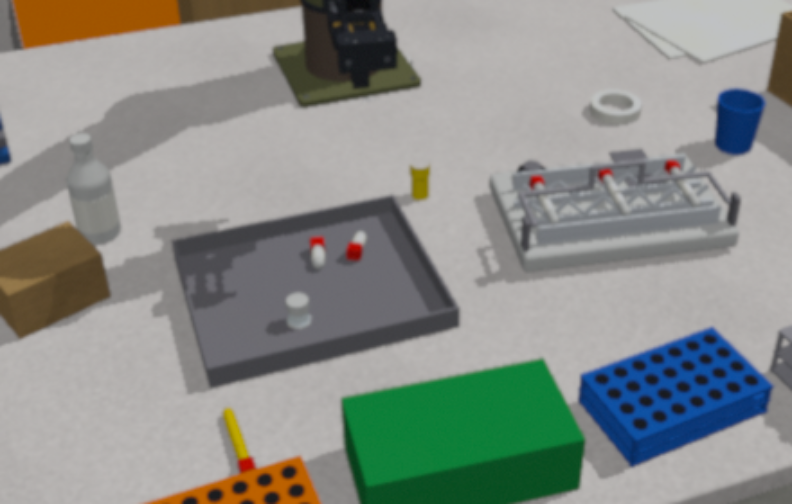

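```bash
python3 -c "
from h import *
print(finish_job())"
```

```text
the job is handed in; nothing more can be done
None
```

The job is handed in at about 51 s on the robot's clock, with every step done in the order asked. No verdict was reported.

- **Hold-down bar, opening:** I swung it fully up and back to its stop before touching the tubes.
- **Tubes:** There were three full-length tubes in the crate. They now lie in cradles 0, 2 and 4, with their caps towards the button side. I re-gripped the tube in cradle 0 once to move it about 3 mm nearer the centre.
- **Hold-down bar, shutting:** I closed it down to its stop, with about 12 N at the grip at the end. Its top measured about 73 mm, the same all along its length.
- **Start button:** I pressed it about 6 mm to its stop, with about 34 N at the end, then released it. Afterwards its top was back at about 54 mm.

**Last checks:**
- **Seating:** The tubes sit level, centred to +0.6, −0.3 and −2.3 mm. An earlier reading of the last one, in cradle 4, gave −1.4 mm. The networks' pixel for the button was about 4 mm off the depth measurement, and I pressed between the two.
- **Surroundings:** The stubby tubes and the jar are still in the crate, and the other things on the bench look unmoved. The robot was clear of everything at hand-in.
- No check failed.

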